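Snug a set of ink bottles in the banding jig

ROBOT

A 7-joint arm with a two-finger parallel gripper is mounted at the origin on a cart in front of the work surface, level with it; the furniture and walls round the work are solid. World frame = base frame: x ahead of the robot, y to its left, z up, the work surface at z = 0. Lengths are in m, angles in rad, forces in N, time in s.
With the tool pointing down it reaches from about 0.4 to 0.875 m from the base axis. Payload 6.5 kg.
Tool frame: the origin (TCP) lies midway between the tips of the shut fingers; the grasp point (between the pads) lies ctrl.grip_depth behind it (ctrl.grip_depth is the distance from the TCP to the grasp point, in m); y points along the fingers, z is the direction in which the jaws open and shut, and the axes are right-handed (so a half turn about y gives the same grasp; the last joint's range is limited). The gripper opens to 85 mm and grips with 20 to 120 N. Pads are 22 mm wide; open, the fingers measure 114 mm over their backs; the gripper's body (76 mm by 85 mm) begins 54 mm behind the grasp point. The pads swing forward as they close: fully open they stand 13 mm farther back than shut.
Start: joints at [-1.401, 0.536, -0.004, 1.538, 0.003, 1.067, -0.071], TCP at [0.152, 0.632, 0.231] pointing down, gripper open.
Joint ranges: [-2.7, 2.7], [-0.37, 2.16], [-1.27, 1.26], [0.24, 2.4], [-1.31, 4.45], [0.19, 1.91], [-2.76, 2.76]. Speed limits (rad/s): [2.39, 2.39, 3.14, 3.14, 3.14, 3.14, 3.14].

INTERFACE

Orientations are given as [roll, pitch, yaw] about the fixed x, y, z axes, in that order (R = Rz(yaw) Ry(pitch) Rx(roll)).
In Python, from station import ctrl gives the robot as it stands. The module is installed in compiled form; this text tells all that it offers.
- The arm moves only by the tool servo_tool, never from a script. Its argument "motion" is a list of rows, each an object of numbers: "jaw": the finger opening in mm, from 0 to 85.4; "x", "y", "z": the shift along the world's x, y, z in mm; "turn": the turn about the world's z in degrees. In form: [{"jaw": .., "x": .., "y": .., "z": .., "turn": ..}, ...]. A call has 1 to 10 rows; each row shifts and turns the pose as measured when the row begins; what a row does not reach is not made up. A row lasts 1/12 s, in which the tool goes at most 41.7 mm and 7.16 degrees, less where a joint would pass 70% of its speed; a pose out of reach is approached as far as the arm can. A call is refused whole if a number of a shift passes 41.7 or a number of a turn 7.16, either way. A call with a gripper value outside its range is refused whole. The fingers move at their own pace and stop on an object; "force" is the grip in N (left out, the last holds). Time passes only in rows, so rows that do not move let the fingers close. It gives the time, the measured TCP pose, the force and the opening at its end, in the units of the state.
- ctrl.state(): the state, without advancing time (a new reading comes with each control period).
- ctrl.grab_frame(name): name is "scene" or "top" or "wrist"; returns a dict with "color" (420x560x3 uint8, red, green, blue), "vfov" (degrees; the focal length in pixels is half the picture's height over the tangent of half this angle, whatever the lens; pixels are square), "cx", "cy" (the principal point, pixels), "dist" ([k1, k2, p1, p2, k3] as OpenCV has them; the pictures are not rectified), "rvec" (rotation vector, rad) and "tvec" (3), from world to camera coordinates, as OpenCV has them; the wrist camera has in their place "mount" (4x4, takes a point from camera to tool coordinates, whose origin is the TCP and whose axes are the tool frame's). Camera axes: x right, y down, z forward; pixel columns grow to the right and rows downward; lengths in m; the calibration is good to about 2 mm. A picture is of the moment at which its call begins: read the wrist's pose just before it. There is no depth.
- ctrl.hand_in(): hands the job in, once; it reports no verdict.
Trained networks look in the newest picture that a camera, given by its name, has taken for a name from the list of things; names that differ only in an ending like _2 or _b are one class to them, and where a whole thing is asked for, a point or a joint stands for the part that bears it (a point fixed in the world has none). Each returns a list of dicts, best first, with "score" (0 to 1); they miss things now and then, are a little off and sometimes report something else, mostly with a low value. They report only what shows in the picture. A call takes as long as a camera call. They do not tell look-alikes from the thing itself.
- ctrl.masks_of(target, camera): "region" (420x560 bool, what is visible of it) and "xy" ([column, row] in pixels, amid what is visible of it).
The state is a dict: "time_s": time; "qpos": joint angles; "qd": joint speeds; "effort": joint torques, N m; "ee_pos": TCP position; "tcp_rot": TCP orientation; "wrist_force": force on the tool from outside, world axes, zero at the start; "torque": the same for the moment, N m; "finger_gap": finger opening in m.
Only numpy, scipy, OpenCV 4.12 (cv2) and the standard library are available. Lean on these libraries where they do the work, as an engineer would, in place of code of your own. Each camera call takes 0.05 s, during which the arm holds its last target.

TASK

I want to put a band round these three ink bottles as a set: slide the two that stand in front of the banding jig into its lane through the loading gap, one after the other and upright, so that all three stand in single file between the rails. Then squeeze the orange lock button on the follower's grip to free its telescoping arm, draw the arm out until the red pointer stands at the red three-dot mark, and finish holding it there: keep the grip squeezed, for the arm springs back if you let go. Leave the roll of masking tape and the two erasers near the jig alone.

Things in the scene. Friction and masses are not known exactly. Their poses are not given: they have to be found in the camera images.
- banding_jig: wood and aluminium jig fixed on the table, 585 mm long; origin on the table on the lane's centre line; y runs along the lane to the end stop, x points away from the open loading side, z up. Lane 51 mm wide (x -25.5 to +25.5 mm), bare table as floor. The arm's fixed sleeve lies on the centre line from y -151 to -329 mm, up to 49 mm high
- front_rail (a point): middle of the top edge of the front rail, 12 mm above the table (jig x -27, y +108 mm). The rail is 3 mm thick, y +20 to +196 mm; its lead-in flares out to x -43, y -3 mm; 3 mm high flange out to x -45 mm. The wooden back rail (x +25.5 to +91 mm, y -355 to +230 mm) is also 12 mm high: fingers kept above 14 mm can straddle both
- loading_gap (a point): point on the table on the lane's centre line in the middle of the loading gap (jig x 0, y -40 mm), where a bottle comes in before it is slid along the jig's +y. The gap lies between the parked follower pad (y -85 mm) and the front rail's lead-in (y -3 mm) and is open towards -x
- stop_face (a point): centre of the end stop's cork face, 18 mm above the table (jig x 0, y +190 mm); the stop's block is 34 mm high
- ink_viridian_center (a point): centre of the green (viridian) ink bottle, 35 mm above its underside; round glass body 45 mm across with straight sides up to 38 mm, sloping shoulders to 55 mm, then a ribbed black cap 30 mm across; 70 mm high in all, 50 to 105 g; z up; it already stands in the lane close to the end stop
- ink_sepia_center (a point): centre of the brown (sepia) ink bottle, 35 mm above its underside; round glass body 45 mm across with straight sides up to 38 mm, sloping shoulders to 55 mm, then a ribbed black cap 30 mm across; 70 mm high in all, 50 to 105 g; z up; it starts on the table between the robot and the jig
- ink_indigo_center (a point): centre of the dark blue (indigo) ink bottle, 29 mm above its underside; square glass body 46 x 46 mm, 42 mm high, then a ribbed round black cap 30 mm across; 58 mm high in all, 50 to 105 g; z up, x and y square to the body's faces; it starts on the table between the robot and the jig
- grip_center (a point): where to grip the arm's grey upright grip: midway between the face of the orange lock button (on its -x side, 8 mm proud) and the grip's +x face, 67 mm above the table. Squeezed along the jig's x it is 40 mm wide, 34 mm with the button in; 36 mm long in y, top at 91 mm. Button face 24 mm (y) by 28 mm (z 53 to 81 mm). 40 mm behind the pad face; moves with the arm
- lock_button (a joint): lock button travel in m: 0 = out (arm locked when parked), 0.006 = fully in; free of the catch from 0.004; the spring gives 2 N at the start and 5 N when fully in
- follower (a joint): extension of the telescoping arm in m along the jig's +y: 0 = parked (held by the catch until the button is in), 0.136 = red pointer at the three-dot mark, 0.150 = end of travel; about 139 mm is where the pad touches three bottles packed against the stop. A spring draws it back with 4 to 5.5 N
- pad_face (a point): centre of the follower's rubber pad, the face that meets the last bottle, 33 mm above the table; pad 38 mm wide, 46 mm high; parked at jig y -85 mm
- pointer_tip (a point): tip of the red pointer carried by the grip, over the scale on the back rail (jig x +57 mm)
- three_dot_mark (a point): the red line with three red dots on the white scale (jig x +57 mm, y +11 mm): place of the pointer's tip for three bottles; the black line with four dots is the place for four
- masking_tape: roll of masking tape lying flat, 100 mm across, 25 mm high, origin under its centre; a bystander
- eraser: blue and white eraser, 19 x 53 x 12 mm, origin under its centre; a bystander
- kneaded_eraser: grey kneaded eraser lump, 30 x 38 x 17 mm, origin under its centre; a bystander
Things that resemble listed ones, but are neither listed nor needed, are in the scene too. What is shaped like the part that bears ink_sepia_center but purple or yellow is not meant. What is shaped like the part that bears ink_indigo_center but pink is not meant.

How it is judged:
By the outcome, as a careful person would: the job done as asked, in the order asked, and still so for the second after the job is handed in, while the arm keeps its last pose, push and grip.
It also fails if it takes over 66 s, if anything falls off the work surface, if the arm or the gripper's body presses on something with over 40 N, if the wrist force passes 120 N, or if a joint passes its speed limit or range.

## Working session

There is one attempt and no reset: what is moved stays moved. The work goes in short steps, Python scripts to look and compute and a tool call to move; the robot and the scene stay as the last step left them, time stands still between calls to the robot, and variables do not carry over. Pictures are saved under pics/ and viewed, and the job is handed in when it is done.

Besides the shell and the picture viewer there is one more tool, called after "Emit:" as name([rows], argument=value, ...), one row to a line, values as JSON. servo_tool: Moves the arm, as the interface text tells. Its arguments: {"type":"object","properties":{"motion":{"type":"array","items":{"type":"object","properties":{"jaw":{"type":"number"},"x":{"type":"number"},"y":{"type":"number"},"z":{"type":"number"},"turn":{"type":"number"}}}},"force":{"type":"number"}},"required":["motion"]}

```bash
mkdir -p pics
cat > h.py <<'E'
from station import ctrl
import numpy as np, cv2
def snap(n,fn):
    f=ctrl.grab_frame(n); cv2.imwrite('pics/'+fn+'.png',f['color'][:,:,::-1]); return f
def K(f):
    fl=210/np.tan(np.radians(f['vfov'])/2); return np.array([[fl,0,f['cx']],[0,fl,f['cy']],[0,0,1.]])
def ray(f,uv,T=None):
    p=cv2.undistortPoints(np.array([[uv]],float),K(f),np.array(f['dist'],float))[0,0]
    d=np.array([p[0],p[1],1.])
    R=cv2.Rodrigues(np.array(f['rvec'],float))[0]; t=np.array(f['tvec'],float).ravel()
    return -R.T@t, R.T@d
def atz(f,uv,z):
    o,d=ray(f,uv); return o+d*(z-o[2])/d[2]
def proj(f,P):
    return cv2.projectPoints(np.array(P,float).reshape(-1,1,3),np.array(f['rvec'],float),np.array(f['tvec'],float),K(f),np.array(f['dist'],float))[0][:,0]
E
python3 - <<'E'
from h import *
s=ctrl.state(); print({k:np.round(v,3) for k,v in s.items()}, ctrl.grip_depth)
for n in ['scene','top','wrist']:
    f=snap(n,n+'0'); print(n,{k:(np.round(v,3).tolist()) for k,v in f.items() if k!='color'})
E
```

```text
{'time_s': np.float64(0.0), 'qpos': array([-1.401,  0.537, -0.004,  1.539,  0.003,  1.067, -0.071]), 'qd': array([ 0.   , -0.001, -0.001,  0.   ,  0.001,  0.001, -0.002]), 'effort': array([ 1.0000e-03, -5.8342e+01,  1.0490e+00, -2.5911e+01,  1.2000e-02,
        1.0000e-02,  0.0000e+00]), 'ee_pos': array([0.152, 0.631, 0.23 ]), 'tcp_rot': array([-1.573, -0.   , -0.236]), 'wrist_force': array([-0.372,  0.577, -0.599]), 'torque': array([0.04 , 0.008, 0.032]), 'finger_gap': np.float64(0.086)} 0.0187
scene {'vfov': 56.593, 'cx': 275.634, 'cy': 210.728, 'dist': [-0.032, 0.0, 0.0, 0.0, 0.0], 'rvec': [2.277, -0.674, 0.269], 'tvec': [-0.401, 0.323, 0.806]}
top {'vfov': 53.154, 'cx': 276.059, 'cy': 199.742, 'dist': [0.017, 0.0, 0.0, 0.0, 0.0], 'rvec': [2.173, -2.113, 0.214], 'tvec': [0.077, 0.532, 1.183]}
wrist {'vfov': 63.114, 'cx': 276.894, 'cy': 210.006, 'dist': [-0.013, 0.0, 0.0, 0.0, 0.0], 'mount': [[0.0, 0.958, 0.286, -0.073], [0.0, -0.286, 0.958, -0.142], [1.0, -0.0, -0.0, 0.0], [0.0, 0.0, 0.0, 1.0]]}
```

View pics/scene0.png

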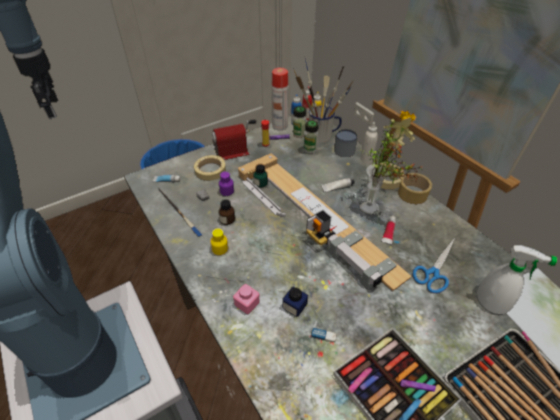

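View pics/top0.png

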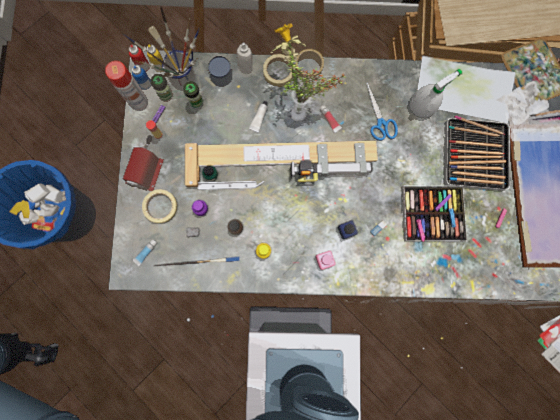

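View pics/wrist0.png

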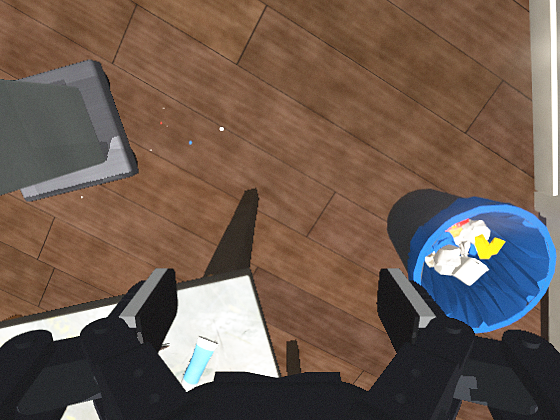

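The top view shows the jig lengthwise: stop at left (~190,165), follower grip (~303,170), sepia (235,227), indigo (347,230), with decoys purple, yellow and pink. Next I measure.

```bash
cat > m.py <<'E'
from h import *
F={n:ctrl.grab_frame(n) for n in ['top','scene']}
import sys
hts={'ink_viridian_center':.035,'ink_sepia_center':.035,'ink_indigo_center':.03,'grip_center':.06,'masking_tape':.012,'eraser':.006,'kneaded_eraser':.008,'banding_jig':.006,'pointer_tip':.02,'pad_face':.033,'lock_button':.067}
for t,h in hts.items():
  for n in F:
    for r in ctrl.masks_of(t,n)[:5]:
      if r['score']<.3: continue
      ys,xs=np.nonzero(r['region'])
      print(t,n,round(r['score'],2),np.round(r['xy'],1),len(xs),'world',np.round(atz(F[n],r['xy'],h),3),'bbox',xs.min(),xs.max(),ys.min(),ys.max())
E
python3 m.py
python3 - <<'E'
import cv2
a=cv2.imread('pics/top0.png')
cv2.imwrite('pics/top0a.png',cv2.resize(a[130:260,180:390],None,fx=3.8,fy=3.8,interpolation=cv2.INTER_CUBIC))
a=cv2.imread('pics/scene0.png')
cv2.imwrite('pics/scene0a.png',cv2.resize(a[140:350,190:420],None,fx=2.8,fy=2.8,interpolation=cv2.INTER_CUBIC))
E
```

```text
ink_viridian_center top 0.51 [207.3 172.9] 230 world [0.606 0.297 0.035] bbox 202 218 165 181
ink_viridian_center scene 0.8 [258.4 177.1] 290 world [0.598 0.283 0.035] bbox 253 267 164 187
ink_sepia_center top 0.66 [235.4 225.3] 229 world [0.453 0.208 0.035] bbox 227 243 218 234
ink_sepia_center top 0.62 [260.3 248.9] 211 world [0.387 0.133 0.035] bbox 256 271 242 258
ink_sepia_center top 0.61 [199.8 209.4] 203 world [0.497 0.313 0.035] bbox 192 208 200 215
ink_sepia_center scene 0.9 [219.7 241.5] 364 world [0.384 0.12  0.035] bbox 210 227 228 254
ink_sepia_center scene 0.83 [224.6 183.6] 330 world [0.499 0.313 0.035] bbox 217 234 171 195
ink_sepia_center scene 0.53 [226.4 212.6] 338 world [0.447 0.202 0.035] bbox 218 234 199 224
ink_indigo_center top 0.75 [325.4 259.6] 288 world [ 0.361 -0.056  0.03 ] bbox 316 336 250 268
ink_indigo_center top 0.7 [346.8 228.6] 261 world [ 0.453 -0.119  0.03 ] bbox 338 357 220 238
ink_indigo_center scene 0.96 [297.  301.7] 518 world [ 0.45  -0.131  0.03 ] bbox 283 307 287 315
ink_indigo_center scene 0.67 [246.4 300.3] 552 world [ 0.357 -0.065  0.03 
[... 885 characters left out ...]
8 190 199
banding_jig top 0.64 [284.3 157.5] 5852 world [0.669 0.069 0.006] bbox 184 377 141 188
banding_jig scene 0.72 [328.9 227.3] 5647 world [0.667 0.025 0.006] bbox 237 409 153 289
pointer_tip top 0.79 [308.  168.4] 249 world [ 0.634 -0.003  0.02 ] bbox 291 312 160 176
pointer_tip scene 0.72 [320.3 224.6] 523 world [0.645 0.036 0.02 ] bbox 306 331 210 237
pad_face top 0.7 [345.7 229.3] 248 world [ 0.45  -0.115  0.033] bbox 338 356 220 238
pad_face top 0.55 [302.6 168. ] 328 world [0.631 0.014 0.033] bbox 291 313 159 178
pad_face scene 0.67 [321.2 222. ] 463 world [0.645 0.033 0.033] bbox 308 330 210 236
lock_button top 0.36 [303.3 172.7] 47 world [0.608 0.015 0.067] bbox 302 309 171 178
```

View pics/top0a.png

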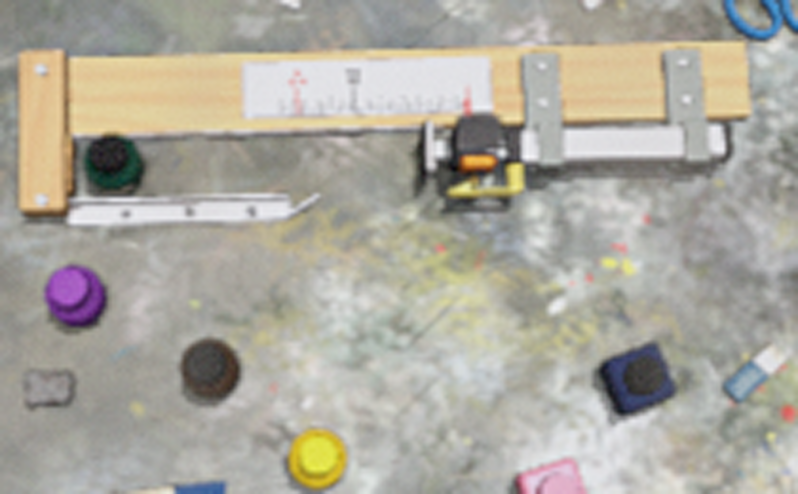

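View pics/scene0a.png

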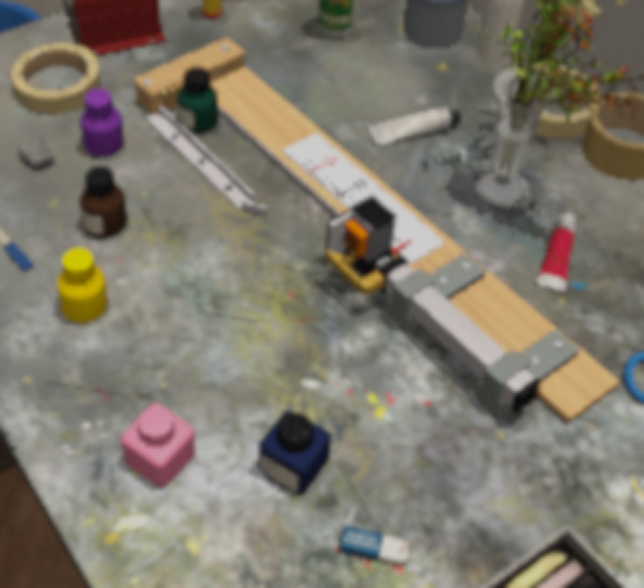

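```bash
cat > fit.py <<'E'
from h import *
f=ctrl.grab_frame('top')
from scipy.optimize import least_squares
P=[((748,42),(.091,-.355,.012)),((748,117),(.0255,-.355,.012)),((70,137),(.0255,.19,.012)),((297,97),(.057,.011,.012)),((467,103),(.057,-.125,.012)),
((290,199),(-.027,.020,.012))]
uv=np.array([((a[0]+.5)/3.8-.5+180,(a[1]+.5)/3.8-.5+130) for a,_ in P]); X=np.array([b for _,b in P])
def W(p,X):
    c,s=np.cos(p[2]),np.sin(p[2]); return np.c_[p[0]+c*X[:,0]-s*X[:,1],p[1]+s*X[:,0]+c*X[:,1],X[:,2]]
r=least_squares(lambda p:(proj(f,W(p,X))-uv).ravel(),[.6,.1,0])
print(r.x,np.degrees(r.x[2]));print(np.round(r.fun.reshape(-1,2),1))
g=ctrl.grab_frame('scene')
im=g['color'][:,:,::-1].copy();im=cv2.resize(im[140:350,190:420],None,fx=2.8,fy=2.8,interpolation=cv2.INTER_CUBIC)
for X in [(.091,-.355,.012),(.0255,-.355,.012),(.091,.23,.012),(.0255,.19,.012),(-.027,.02,.012),(-.027,.196,.012),(.057,.011,.012),(0,-.329,.049),(0,-.04,0)]:
    u=proj(g,W(r.x,np.array([X])))[0]; u=((u-[190,140]+.5)*2.8).astype(int); cv2.drawMarker(im,tuple(int(v) for v in u),(255,0,255),0,10,1)
cv2.imwrite('pics/fit.png',im)
E
python3 fit.py
```

```text
[0.61637901 0.1357554  0.06199144] 3.5518481335621477
[[-0.8  0.5]
 [ 0.8  1.3]
 [ 0.8  1.1]
 [-0.  -0.1]
 [-0.4 -2.9]
 [-0.4  0.1]]
```

View pics/fit.png

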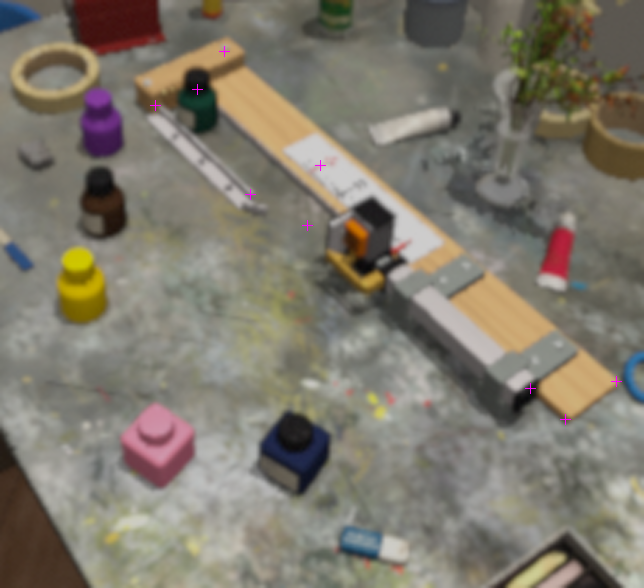

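Emit:
servo_tool([
  {"x": 12,"y": -16,"z": 10,"turn": -3,"jaw": 85},
  {"x": 25,"y": -30,"z": 10,"turn": -6,"jaw": 85},
  {"x": 25,"y": -30,"z": 10,"turn": -6,"jaw": 85},
  {"x": 25,"y": -30,"z": 10,"turn": -6,"jaw": 85},
  {"x": 25,"y": -30,"z": 10,"turn": -6,"jaw": 85},
  {"x": 25,"y": -30,"turn": -6,"jaw": 85},
  {"x": 25,"y": -30,"turn": -6,"jaw": 85},
  {"x": 25,"y": -30,"turn": -6,"jaw": 85},
  {"x": 25,"y": -30,"turn": -6,"jaw": 85},
  {"x": 25,"y": -30,"turn": -5,"jaw": 85},
])

```text
schema error: expected keys jaw, x, y, z, turn
```

Emit:
servo_tool([
  {"x": 12,"y": -16,"z": 10,"turn": -3,"jaw": 85},
  {"x": 25,"y": -30,"z": 10,"turn": -6,"jaw": 85},
  {"x": 25,"y": -30,"z": 10,"turn": -6,"jaw": 85},
  {"x": 25,"y": -30,"z": 10,"turn": -6,"jaw": 85},
  {"x": 25,"y": -30,"z": 10,"turn": -6,"jaw": 85},
  {"x": 25,"y": -30,"z": 0,"turn": -6,"jaw": 85},
  {"x": 25,"y": -30,"z": 0,"turn": -6,"jaw": 85},
  {"x": 25,"y": -30,"z": 0,"turn": -6,"jaw": 85},
  {"x": 25,"y": -30,"z": 0,"turn": -6,"jaw": 85},
  {"x": 25,"y": -30,"z": 0,"turn": -5,"jaw": 85},
])

```text
time_s: 2.28
ee_pos: [0.3863, 0.3402, 0.2839]
tcp_rot: [-1.566, 0.012, -1.239]
wrist_force: [0.3, 1.7, 0.5]
finger_gap: 0.085
```

Emit:
servo_tool([
  {"x": 22,"y": -31,"z": 0,"turn": -3,"jaw": 85},
  {"x": 22,"y": -31,"z": 0,"turn": -3,"jaw": 85},
  {"x": 22,"y": -31,"z": 0,"turn": -3,"jaw": 85},
  {"x": 22,"y": -31,"z": 0,"turn": -3,"jaw": 85},
  {"x": 22,"y": -31,"z": 0,"turn": -2,"jaw": 85},
  {"x": 20,"y": -25,"z": 0,"turn": -1,"jaw": 85},
  {"x": 0,"y": 0,"z": 0,"turn": 0,"jaw": 85},
  {"x": 0,"y": 0,"z": 0,"turn": 0,"jaw": 85},
])

```text
time_s: 2.95
ee_pos: [0.5266, 0.1406, 0.2871]
tcp_rot: [-1.558, 0.012, -1.533]
wrist_force: [-0.7, 0.6, -0.2]
finger_gap: 0.0853
```

```bash
cat >> h.py <<'E'
from scipy.spatial.transform import Rotation as Ro
def wsnap(fn):
    s=ctrl.state(); f=ctrl.grab_frame('wrist'); cv2.imwrite('pics/'+fn+'.png',f['color'][:,:,::-1])
    T=np.eye(4); T[:3,:3]=Ro.from_euler('xyz',s['tcp_rot']).as_matrix(); T[:3,3]=s['ee_pos']
    M=np.linalg.inv(T@np.array(f['mount'])); f['rvec']=cv2.Rodrigues(M[:3,:3])[0].ravel(); f['tvec']=M[:3,3]
    import pickle; pickle.dump(f,open('pics/'+fn+'.pkl','wb'))
    return f,s
def W(p,X):
    X=np.atleast_2d(X);c,s=np.cos(p[2]),np.sin(p[2]); return np.c_[p[0]+c*X[:,0]-s*X[:,1],p[1]+s*X[:,0]+c*X[:,1],X[:,2]]
def J(p,w):
    d=np.array(w)[:2]-p[:2];c,s=np.cos(p[2]),np.sin(p[2]); return np.array([c*d[0]+s*d[1],-s*d[0]+c*d[1]])
E
python3 - <<'E'
from h import *
f,s=wsnap('w1'); print(s['ee_pos'],s['tcp_rot'],s['wrist_force'])
cv2.imwrite('pics/w1b.png',cv2.resize(f['color'][:,:,::-1],(800,600),interpolation=cv2.INTER_CUBIC))
E
```

```text
[0.52659365 0.14060353 0.28710715] [-1.55782445  0.01180794 -1.53323254] [-0.71869542  0.61054415 -0.24488521]
```

View pics/w1b.png

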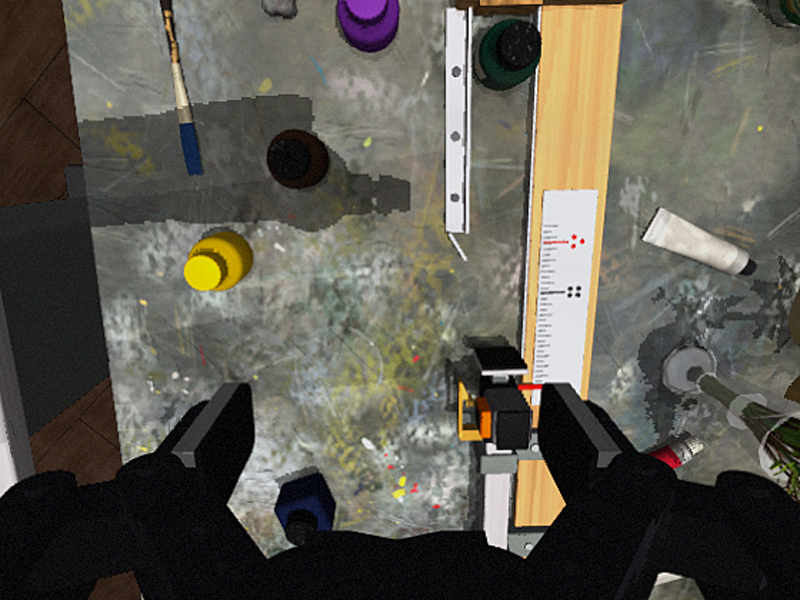

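Run:
```python
import cv2
a=cv2.imread('pics/w1.png')
cv2.imwrite('pics/w1c.png',cv2.resize(a[120:220,290:430],None,fx=5.7,fy=5.7,interpolation=cv2.INTER_CUBIC))
cv2.imwrite('pics/w1d.png',cv2.resize(a[0:120,300:440],None,fx=5,fy=5,interpolation=cv2.INTER_CUBIC))
cv2.imwrite('pics/w1e.png',cv2.resize(a[220:400,290:430],None,fx=3.3,fy=3.3,interpolation=cv2.INTER_CUBIC))
```

```text
(no output)
```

View pics/w1c.png

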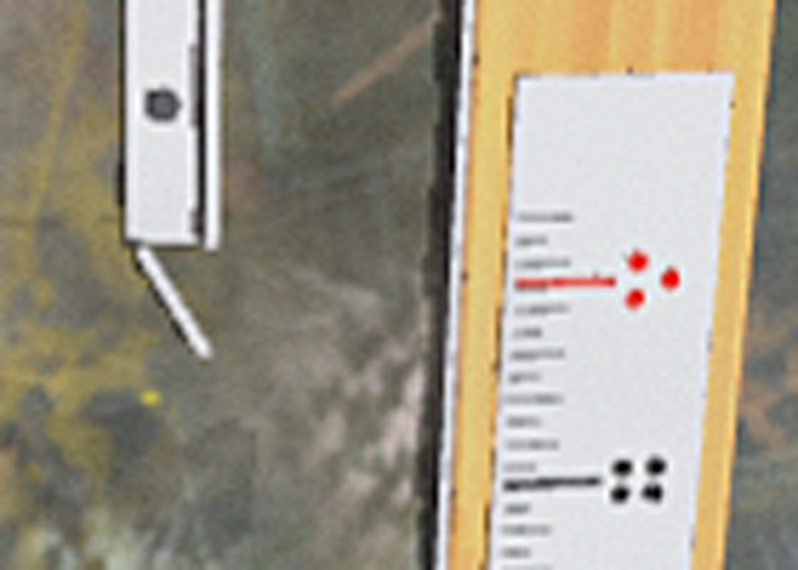

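View pics/w1d.png

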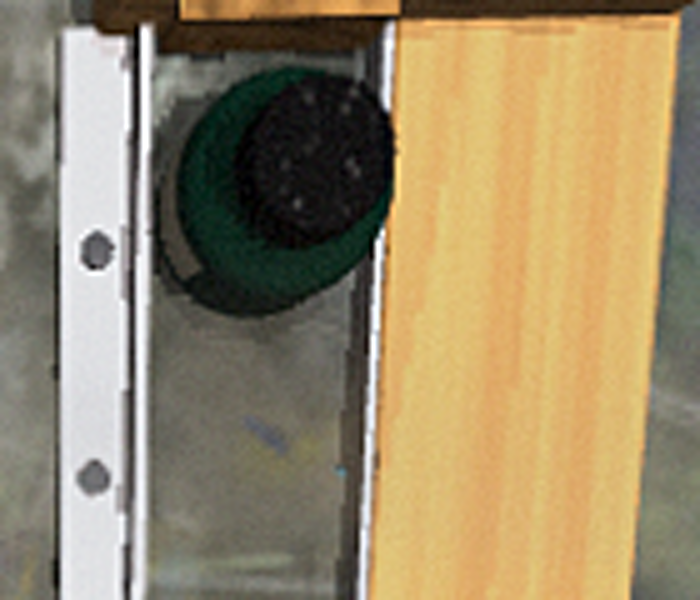

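View pics/w1e.png

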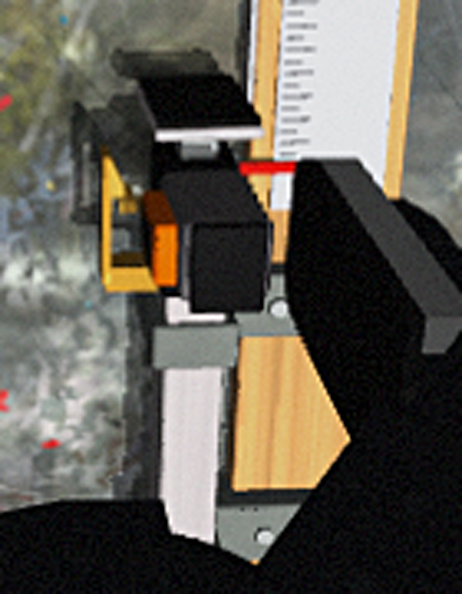

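```bash
cat > fit2.py <<'E'
from h import *
import pickle
from scipy.optimize import least_squares
f=pickle.load(open('pics/w1.pkl','rb'))
C=lambda u,v:((u+.5)/5.7-.5+290,(v+.5)/5.7-.5+120)
D=lambda u,v:((u+.5)/5-.5+300,(v+.5)/5-.5)
ob=[(C(212,248),-.027,.020),(C(565,283),None,.011),(C(465,5),.0255,None),(C(437,560),.0255,None),(D(385,60),.0255,None),(D(362,600),.0255,None),(D(147,30),-.027,None),(D(139,590),-.027,None),(D(680,20),.091,None),(D(632,590),.091,None),(C(775,10),.091,None),(C(722,560),.091,None)]
def res(p):
    r=[]
    for uv,x,y in ob:
        j=J(p,atz(f,uv,.012))
        if x is not None:r.append(j[0]-x)
        if y is not None:r.append(j[1]-y)
    return np.array(r)*1000
r=least_squares(res,[.616,.136,.06],loss='soft_l1'); print(r.x,np.degrees(r.x[2])); print(np.round(res(r.x),1))
p=r.x
print('dots x', J(p,atz(f,C(638,262),.012)),'leadin',J(p,atz(f,C(140,250),.012)),J(p,atz(f,C(205,352),.012)))
# bottle caps from 800x600 pic
E=lambda u,v:((u+.5)*.7-.5,(v+.5)*.7-.5)
for n,u,z in [('sep',(290,159),.07),('vir',(520,44),.07),('ind',(303,527),.058),('pur',(369,12),.07),('yel',(207,271),.07)]:
    w=atz(f,E(*u),z); print(n,w,J(p,w))
g=cv2.imread('pics/w1.png')
for X in [(-.0255,.02,.012),(.0255,.19,.012),(-.0255,.19,.012),(.0255,-.1,.012),(.091,-.2,.012),(0,-.04,0),(.057,.011,.012),(0,-.085,.056),(-.02,-.125,.067),(.02,-.143,.091),(.02,-.107,.091),(-.012,-.107,.091)]:
    u=proj(f,W(p,X))[0]; cv2.drawMarker(g,tuple(int(round(v)) for v in u),(255,0,255),0,6,1)
cv2.imwrite('pics/fit2.png',cv2.resize(g,(800,600)))
E
python3 fit2.py
```

```text
[0.61839518 0.13600397 0.05941102] 3.4040005851241975
[ 0.4  0.2 -0.2 -0.   0.   0.1  0.9  0.   0.2 -0.7 -0.1 -0.2 -0.6]
dots x [0.06592534 0.01501977] leadin [-0.04206706  0.02012799] [-0.02769461 -0.00251081]
sep [0.45182458 0.21056758 0.07      ] [-0.16184942  0.08432237]
vir [0.60708795 0.29076758 0.07      ] [-0.00209803  0.15516194]
ind [ 0.45396973 -0.11234854  0.058     ] [-0.17888154 -0.2381514 ]
pur [0.50549385 0.30578837 0.07      ] [-0.102621    0.17618848]
yel [0.38786524 0.12736503 0.07      ] [-0.23063615  0.00506427]
```

View pics/fit2.png

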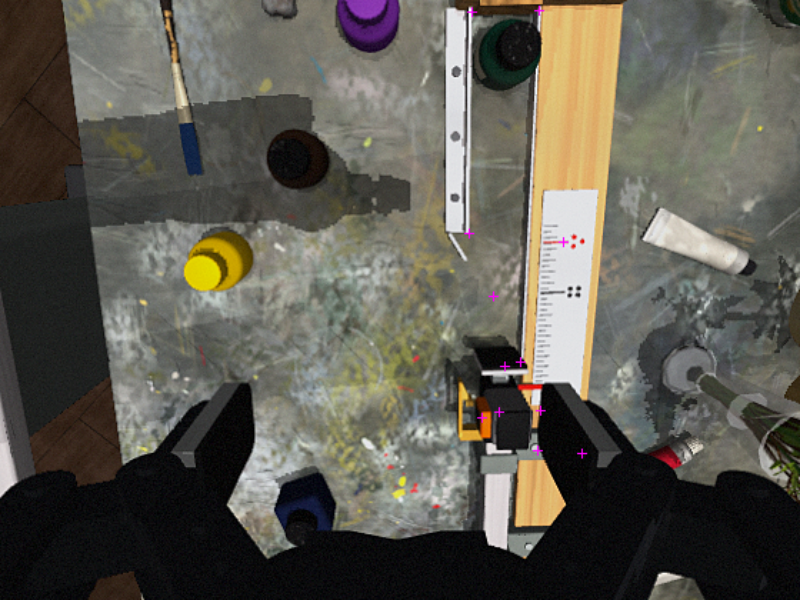

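Emit:
servo_tool([
  {"x": -20,"y": 19,"z": -20,"turn": 1,"jaw": 85},
  {"x": -22,"y": 20,"z": -25,"turn": 0,"jaw": 85},
  {"x": -22,"y": 20,"z": -25,"turn": 0,"jaw": 85},
  {"x": -9,"y": 9,"z": -35,"turn": 0,"jaw": 85},
  {"x": -2,"y": 2,"z": -35,"turn": 0,"jaw": 85},
  {"x": 0,"y": 0,"z": -30,"turn": 0,"jaw": 85},
  {"x": 0,"y": 0,"z": 0,"turn": 0,"jaw": 85},
  {"x": 0,"y": 0,"z": 0,"turn": 0,"jaw": 85},
], force=25)

```text
time_s: 3.67
ee_pos: [0.4434, 0.2228, 0.115]
tcp_rot: [-1.551, 0.019, -1.499]
wrist_force: [0.4, 1.0, -0.0]
finger_gap: 0.0848
```

Run:
```python
from h import *
f,s=wsnap('w2'); print(s['ee_pos'],s['tcp_rot'],s['wrist_force'])
cv2.imwrite('pics/w2b.png',cv2.resize(f['color'][:,:,::-1],(800,600),interpolation=cv2.INTER_CUBIC))
```

```text
[0.44338362 0.22284936 0.11497589] [-1.55127528  0.01913029 -1.49857235] [ 0.39605151  0.96820666 -0.04480527]
```

View pics/w2b.png

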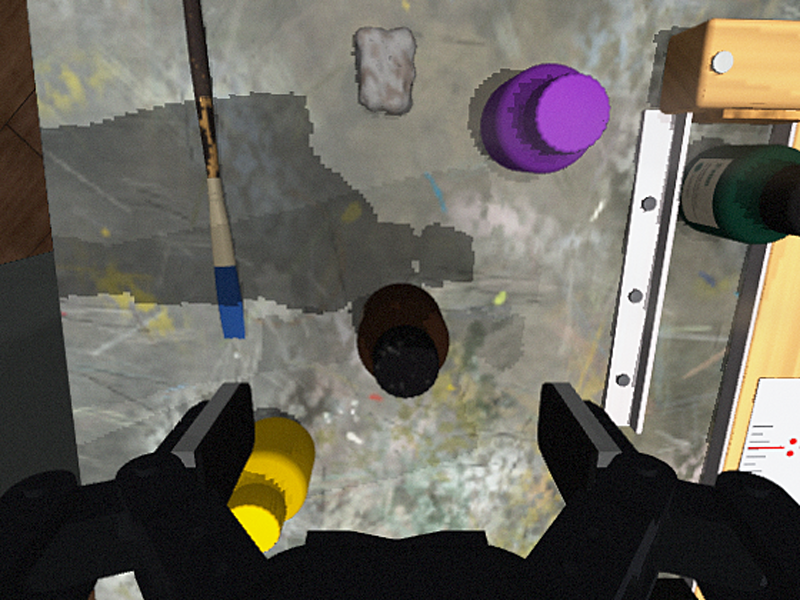

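```bash
cat >> h.py <<'E'
JP=np.array([.6184,.1360,.0594])
E8=lambda u,v:((u+.5)*.7-.5,(v+.5)*.7-.5)
E
python3 - <<'E'
from h import *; import pickle
f=pickle.load(open('pics/w2.pkl','rb'))
print(atz(f,E8(405,361),.07)); 
print('rail end',J(JP,atz(f,E8(641,430),.012)),'mark',J(JP,atz(f,E8(765,448),.012)))
print(atz(f,E8(269,521),.07))
E
```

```text
[0.44856156 0.21511681 0.07      ]
rail end [-0.02599593  0.02274898] mark [0.0500817  0.01057417]
[0.392591   0.13275163 0.07      ]
```

Emit:
servo_tool([
  {"x": 3,"y": -4,"z": -20,"turn": -0.5,"jaw": 85},
  {"x": 2,"y": -4,"z": -30,"turn": 0,"jaw": 85},
  {"x": 0,"y": 0,"z": -28,"turn": 0,"jaw": 85},
  {"x": 0,"y": 0,"z": -12,"turn": 0,"jaw": 85},
  {"x": 0,"y": 0,"z": -2,"turn": 0,"jaw": 85},
  {"x": 0,"y": 0,"z": 0,"turn": 0,"jaw": 85},
])

```text
time_s: 4.22
ee_pos: [0.4585, 0.2215, 0.0327]
tcp_rot: [-1.531, 0.032, -1.505]
wrist_force: [-0.5, -0.4, -0.7]
finger_gap: 0.0849
```

Emit:
servo_tool([
  {"x": -6,"y": -5,"z": -8,"turn": 0,"jaw": 85},
  {"x": -6,"y": -3,"z": -10,"turn": 0,"jaw": 85},
  {"x": 0,"y": 0,"z": -3,"turn": 0,"jaw": 85},
  {"x": 0,"y": 0,"z": 0,"turn": 0,"jaw": 85},
])

```text
time_s: 4.55
ee_pos: [0.4527, 0.217, 0.019]
tcp_rot: [-1.519, 0.038, -1.504]
wrist_force: [-0.0, -0.6, 0.5]
finger_gap: 0.0851
```

Run:
```python
from h import *
f,s=wsnap('w3'); print(s['ee_pos'],s['tcp_rot'],s['wrist_force'],s['qpos'])
cv2.imwrite('pics/w3b.png',cv2.resize(f['color'][:,:,::-1],(800,600),interpolation=cv2.INTER_CUBIC))
```

```text
[0.45274211 0.21697962 0.01898687] [-1.51901368  0.03815466 -1.50434139] [-0.00441261 -0.6497596   0.52192251] [-0.71069063  0.63337242  0.22629608  2.10184592 -0.39563866  0.38162396
 -0.10079166]
```

View pics/w3b.png

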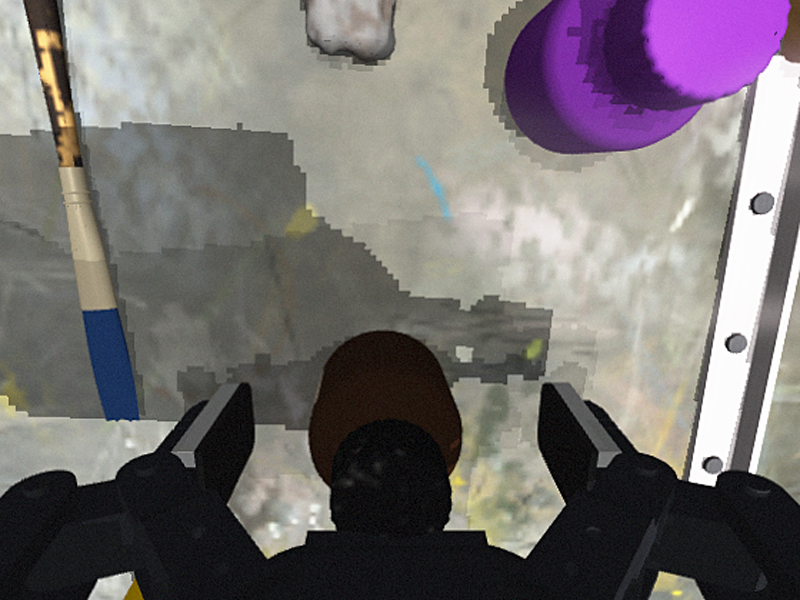

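Run:
```python
from h import *; import pickle
f=pickle.load(open('pics/w3.pkl','rb'))
for X in [(.449,.214),(.452,.217),(.449,.210)]:
  for z in(0.07,.055,0): 
    th=np.linspace(0,6.28,40); r={.07:.015,.055:.015,0:.0225}[z]
    q=proj(f,np.c_[X[0]+r*np.cos(th),X[1]+r*np.sin(th),0*th+z])/.7
    print(X,z,q.min(0).round(),q.max(0).round())
R=Ro.from_euler('xyz',ctrl.state()['tcp_rot']).as_matrix(); print(R)
```

```text
(0.449, 0.214) 0.07 [322. 442.] [457. 559.]
(0.449, 0.214) 0.055 [328. 409.] [447. 515.]
(0.449, 0.214) 0 [319. 316.] [444. 432.]
(0.452, 0.217) 0.07 [336. 430.] [472. 548.]
(0.452, 0.217) 0.055 [340. 398.] [460. 505.]
(0.452, 0.217) 0 [328. 308.] [453. 425.]
(0.449, 0.21) 0.07 [322. 459.] [456. 573.]
(0.449, 0.21) 0.055 [327. 424.] [446. 528.]
(0.449, 0.21) 0 [319. 327.] [443. 442.]
[[ 0.06639324  0.04944542  0.99656765]
 [-0.99705596  0.04168346  0.06435762]
 [-0.03835819 -0.99790663  0.05206735]]
```

Emit:
servo_tool([
  {"x": -3,"y": -9,"z": -6,"turn": 0,"jaw": 85},
  {"x": -1,"y": -2,"z": -3,"turn": 0,"jaw": 85},
  {"x": 0,"y": 0,"z": 0,"turn": 0,"jaw": 60},
])

```text
time_s: 4.85
ee_pos: [0.4513, 0.2067, 0.0122]
tcp_rot: [-1.514, 0.041, -1.503]
wrist_force: [0.0, -0.1, -0.2]
finger_gap: 0.075
```

Emit:
servo_tool([
  {"x": 0,"y": 3,"z": 0,"turn": 0,"jaw": 48},
  {"x": 0,"y": 0,"z": 0,"turn": 0,"jaw": 35},
  {"x": 0,"y": 0,"z": 0,"turn": 0,"jaw": 35},
  {"x": 0,"y": 0,"z": 0,"turn": 0,"jaw": 35},
  {"x": 0,"y": 0,"z": 0,"turn": 0,"jaw": 35},
])

```text
time_s: 5.27
ee_pos: [0.4515, 0.2095, 0.0128]
tcp_rot: [-1.514, 0.041, -1.504]
wrist_force: [-0.2, 0.3, -0.6]
finger_gap: 0.0439
```

Run:
```python
from h import *
f,s=wsnap('w4'); print(s['ee_pos'],s['tcp_rot'],s['wrist_force'],s['qpos'])
g=snap('scene','s4')
cv2.imwrite('pics/w4b.png',np.hstack([cv2.resize(f['color'][:,:,::-1],(400,300)),cv2.resize(g['color'][100:310,150:430,::-1],(400,300))]))
```

```text
[0.4515413  0.20952544 0.01283264] [-1.51409243  0.04056563 -1.50416908] [-0.23728287  0.27334164 -0.59076948] [-0.68590367  0.63942839  0.2097563   2.11594729 -0.40248577  0.3536627
 -0.080276  ]
```

View pics/w4b.png

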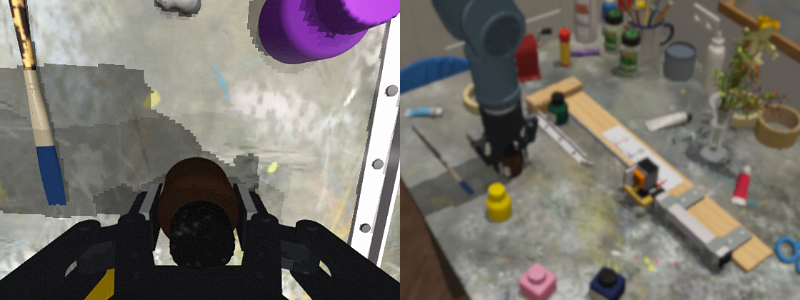

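Emit:
servo_tool([
  {"x": 0,"y": 0,"z": 3,"turn": 0,"jaw": 35},
  {"x": 10,"y": -14,"z": 0,"turn": 0,"jaw": 35},
  {"x": 15,"y": -22,"z": 0,"turn": 0,"jaw": 35},
  {"x": 15,"y": -22,"z": 0,"turn": 0,"jaw": 35},
  {"x": 15,"y": -22,"z": 0,"turn": 0,"jaw": 35},
  {"x": 10,"y": -15,"z": 0,"turn": 0,"jaw": 35},
  {"x": 0,"y": 0,"z": 0,"turn": 0,"jaw": 35},
])

```text
time_s: 5.95
ee_pos: [0.5177, 0.1135, 0.0165]
tcp_rot: [-1.514, 0.041, -1.496]
wrist_force: [0.5, -0.4, -1.6]
finger_gap: 0.0435
```

Emit:
servo_tool([
  {"x": 9,"y": -14,"z": 0,"turn": -0.5,"jaw": 35},
  {"x": 15,"y": -8,"z": 0,"turn": -0.5,"jaw": 35},
  {"x": 18,"y": 0,"z": 0,"turn": 0,"jaw": 35},
  {"x": 18,"y": 1,"z": 0,"turn": 0,"jaw": 35},
  {"x": 18,"y": 1,"z": 0,"turn": 0,"jaw": 35},
  {"x": 12,"y": 1,"z": 0,"turn": 0,"jaw": 35},
  {"x": 0,"y": 0,"z": 0,"turn": 0,"jaw": 35},
])

```text
time_s: 6.53
ee_pos: [0.6076, 0.0959, 0.0163]
tcp_rot: [-1.52, 0.043, -1.515]
wrist_force: [-0.2, 0.3, -0.4]
finger_gap: 0.0434
```

Run:
```python
from h import *
f,s=wsnap('w5'); print(s['ee_pos'],s['tcp_rot'],s['wrist_force'],J(JP,s['ee_pos']))
cv2.imwrite('pics/w5b.png',cv2.resize(f['color'][:,:,::-1],(800,600)))
```

```text
[0.60764186 0.09588714 0.01625575] [-1.51971525  0.04268806 -1.51485681] [-0.19865855  0.31622465 -0.4013195 ] [-0.01312047 -0.03940346]
```

View pics/w5b.png

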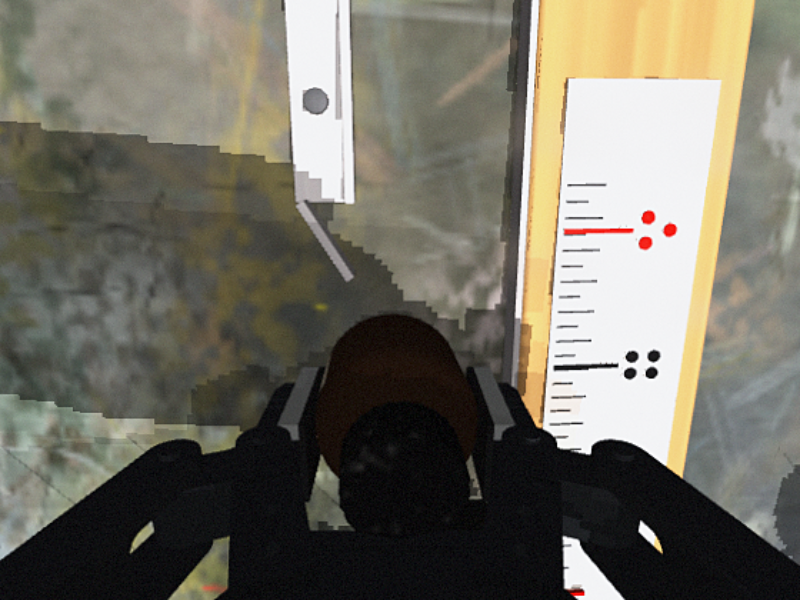

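Run:
```python
from h import *; import pickle
f=pickle.load(open('pics/w5.pkl','rb'))
for n,u in [('railend inner',(353,203)),('mark',(600,231)),('backrail',(524,300)),('back',(536,10)),('lead tip',(349,279))]:
    print(n,J(JP,atz(f,E8(*u),.012)))
q=lambda x,y,z,r:proj(f,np.c_[x+r*np.cos(np.linspace(0,6.28,60)),y+r*np.sin(np.linspace(0,6.28,60)),np.full(60,z)])/.7
for x,y in [(.6076,.0959),(.605,.093)]:
  for z,r in [(0.002,.0225),(.038,.0225),(.057,.015),(.072,.015)]:
    a=q(x,y,z,r);print(x,y,z,a.min(0).round(),a.max(0).round())
```

```text
railend inner [-0.02544934  0.02008169]
mark [0.05094773 0.01093335]
backrail [ 0.02817686 -0.01079652]
back [0.02679812 0.07262436]
lead tip [-0.02731042 -0.0030473 ]
0.6076 0.0959 0.002 [329. 312.] [458. 432.]
0.6076 0.0959 0.038 [318. 349.] [480. 495.]
0.6076 0.0959 0.057 [342. 407.] [466. 517.]
0.6076 0.0959 0.072 [338. 440.] [480. 563.]
0.605 0.093 0.002 [321. 320.] [450. 439.]
0.605 0.093 0.038 [309. 358.] [470. 504.]
0.605 0.093 0.057 [331. 418.] [455. 527.]
0.605 0.093 0.072 [325. 453.] [466. 574.]
```

Emit:
servo_tool([
  {"x": 10,"y": 1,"z": 0,"turn": 0,"jaw": 35},
  {"x": 4,"y": 2,"z": 0,"turn": 0,"jaw": 35},
  {"x": 0,"y": 5,"z": 0,"turn": 0,"jaw": 35},
  {"x": 0,"y": 0,"z": 0,"turn": 0,"jaw": 35},
])

```text
time_s: 6.92
ee_pos: [0.6148, 0.1063, 0.0148]
tcp_rot: [-1.528, 0.044, -1.513]
wrist_force: [-0.3, 1.0, -0.9]
finger_gap: 0.0438
```

Run:
```python
from h import *
s=ctrl.state(); print(s['ee_pos'],J(JP,s['ee_pos']))
```

```text
[0.61482427 0.10632466 0.01481154] [-0.00533111 -0.02941073]
```

Emit:
servo_tool([
  {"x": 6,"y": 2,"z": 1,"turn": 0,"jaw": 35},
  {"x": 1,"y": 8,"z": 0,"turn": 0,"jaw": 35},
  {"x": -0.5,"y": 12,"z": 0,"turn": 0,"jaw": 35},
  {"x": -0.5,"y": 12,"z": 0,"turn": 0,"jaw": 35},
  {"x": 0,"y": 0,"z": 0,"turn": 0,"jaw": 35},
])

```text
time_s: 7.33
ee_pos: [0.6185, 0.1449, 0.0157]
tcp_rot: [-1.531, 0.045, -1.513]
wrist_force: [-0.8, 0.7, -2.0]
finger_gap: 0.0437
```

Run:
```python
from h import *
f,s=wsnap('w6'); print(s['ee_pos'],J(JP,s['ee_pos']))
cv2.imwrite('pics/w6b.png',cv2.resize(f['color'][:,:,::-1],(800,600)))
```

```text
[0.61850411 0.14494357 0.01567223] [0.00063486 0.00892161]
```

View pics/w6b.png

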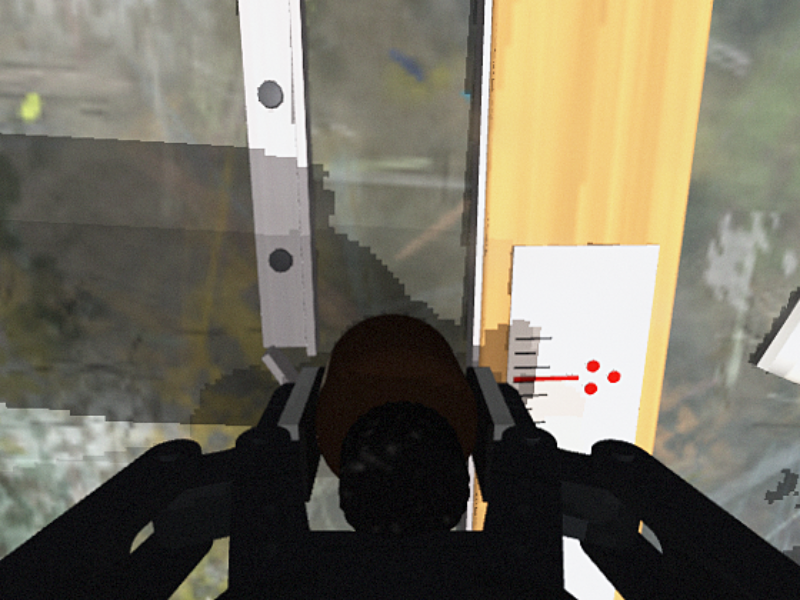

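Emit:
servo_tool([
  {"x": -0.5,"y": 10,"z": 0,"turn": 0,"jaw": 35},
  {"x": -1,"y": 17,"z": 0,"turn": 0,"jaw": 35},
  {"x": -1,"y": 17,"z": 0,"turn": 0,"jaw": 35},
  {"x": -1,"y": 17,"z": 0,"turn": 0,"jaw": 35},
  {"x": -1,"y": 17,"z": 0,"turn": 0,"jaw": 35},
  {"x": -0.5,"y": 10,"z": 0,"turn": 0,"jaw": 35},
  {"x": 0,"y": 0,"z": 0,"turn": 0,"jaw": 35},
])

```text
time_s: 7.97
ee_pos: [0.6122, 0.2357, 0.0155]
tcp_rot: [-1.532, 0.042, -1.516]
wrist_force: [-0.2, 0.6, -1.6]
finger_gap: 0.0437
```

Run:
```python
from h import *
f,s=wsnap('w7'); print(s['ee_pos'],J(JP,s['ee_pos']),s['qpos'])
cv2.imwrite('pics/w7b.png',cv2.resize(f['color'][:,:,::-1],(800,600)))
```

```text
[0.61222839 0.23571369 0.01552932] [-0.00024121  0.09990421] [-0.5963992   0.81480233  0.25057422  1.68662634 -0.3534686   0.63326092
 -0.08987015]
```

View pics/w7b.png

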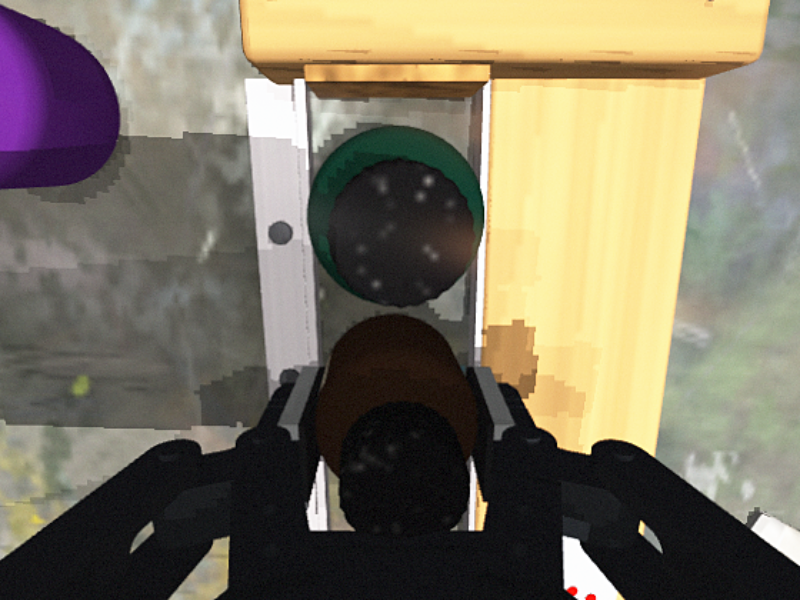

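Emit:
servo_tool([
  {"x": 0,"y": 8,"z": 0,"turn": 0,"jaw": 35},
  {"x": -0.5,"y": 8,"z": 0,"turn": 0,"jaw": 35},
  {"x": -0.5,"y": 4,"z": 0,"turn": 0,"jaw": 35},
  {"x": 0,"y": 0,"z": -1,"turn": 0,"jaw": 35},
])

```text
time_s: 8.35
ee_pos: [0.6122, 0.2516, 0.0146]
tcp_rot: [-1.531, 0.038, -1.521]
wrist_force: [0.1, -0.3, -1.5]
finger_gap: 0.0438
```

Run:
```python
from h import *
f,s=wsnap('w8'); print(s['ee_pos'],J(JP,s['ee_pos']))
cv2.imwrite('pics/w8b.png',cv2.resize(f['color'][:,:,::-1],(800,600)))
```

```text
[0.61217272 0.25155179 0.01461608] [0.00064345 0.11571768]
```

View pics/w8b.png

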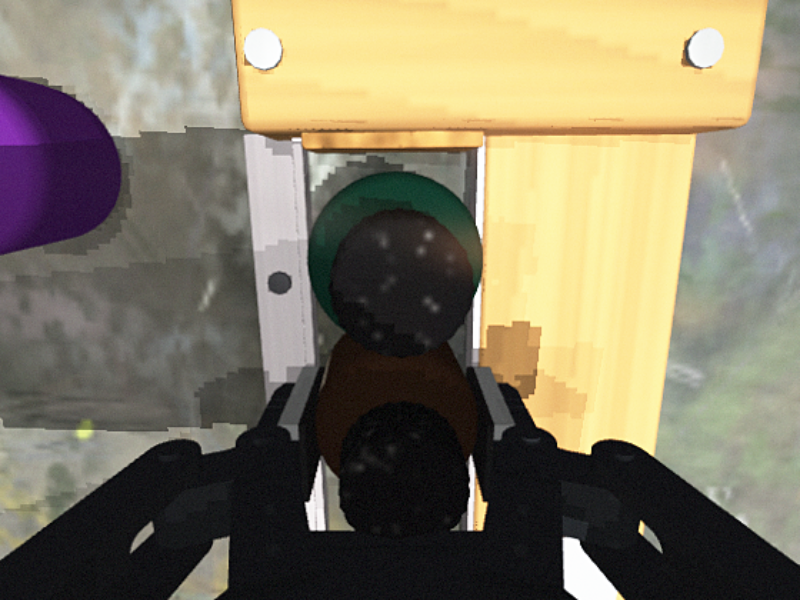

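Emit:
servo_tool([
  {"x": -0.5,"y": 5,"z": -0.5,"turn": 0,"jaw": 35},
  {"x": 0,"y": 3,"z": -0.5,"turn": 0,"jaw": 35},
  {"x": 0,"y": 1.5,"z": 0,"turn": 0,"jaw": 35},
])

```text
time_s: 8.65
ee_pos: [0.612, 0.258, 0.013]
tcp_rot: [-1.532, 0.036, -1.525]
wrist_force: [-0.2, -5.6, -0.4]
finger_gap: 0.0436
```

Run:
```python
from h import *
f,s=wsnap('w9'); print(s['ee_pos'],J(JP,s['ee_pos']),s['wrist_force'])
cv2.imwrite('pics/w9b.png',cv2.resize(f['color'][:,:,::-1],(800,600)))
```

```text
[0.61198023 0.25799271 0.01297525] [0.00083365 0.12215866] [-0.18294989 -5.57681812 -0.40019037]
```

View pics/w9b.png

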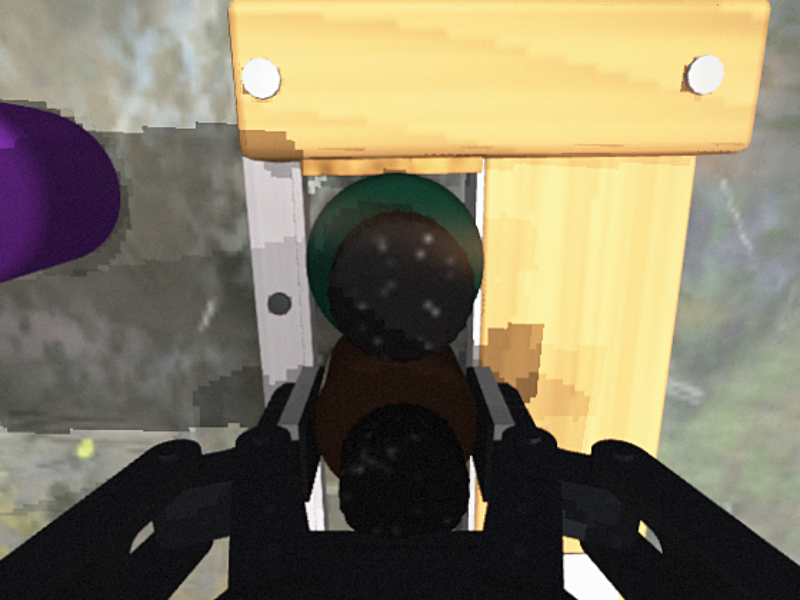

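Emit:
servo_tool([
  {"x": 0,"y": 0,"z": 0,"turn": 0,"jaw": 46},
  {"x": 0,"y": 0,"z": 0,"turn": 0,"jaw": 70},
  {"x": 0,"y": 0,"z": 0,"turn": 0,"jaw": 85},
  {"x": 0,"y": 0,"z": 15,"turn": 0,"jaw": 85},
  {"x": 0,"y": 0,"z": 30,"turn": 0,"jaw": 85},
  {"x": 0,"y": -10,"z": 35,"turn": 0,"jaw": 85},
  {"x": 0,"y": -20,"z": 25,"turn": 0,"jaw": 85},
  {"x": 0,"y": 0,"z": 0,"turn": 0,"jaw": 85},
])

```text
time_s: 9.37
ee_pos: [0.6106, 0.2286, 0.1246]
tcp_rot: [-1.534, 0.037, -1.523]
wrist_force: [1.2, -1.1, 0.4]
finger_gap: 0.0852
```

Run:
```python
from h import *
f,s=wsnap('w10'); print(s['ee_pos'],s['tcp_rot'],J(JP,s['ee_pos']),s['wrist_force'])
cv2.imwrite('pics/w10b.png',cv2.resize(f['color'][:,:,::-1],(800,600)))
```

```text
[0.61057769 0.22859207 0.12460445] [-1.53353248  0.03670024 -1.52265029] [-0.00231178  0.09289314] [ 1.15703661 -1.14776432  0.36669679]
```

View pics/w10b.png

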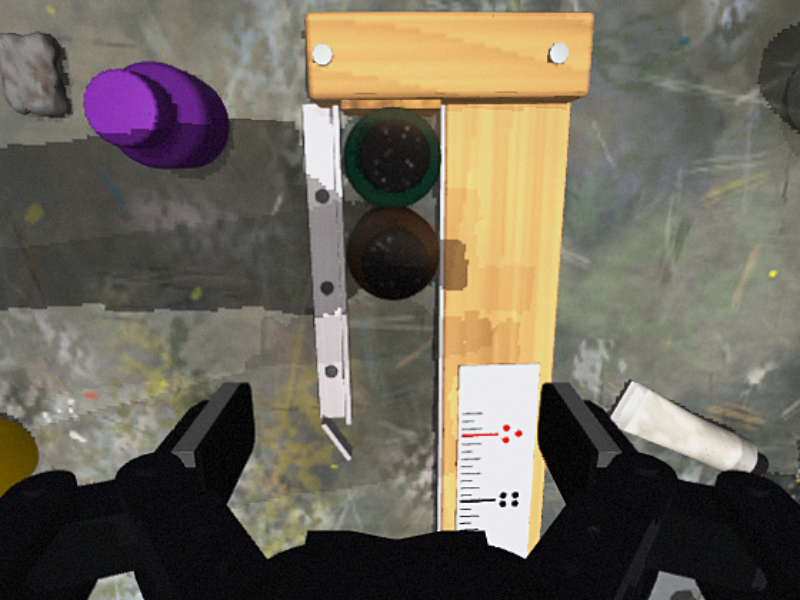

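Emit:
servo_tool([
  {"x": -8,"y": -15,"z": 15,"turn": 0,"jaw": 85},
  {"x": -14,"y": -34,"z": 15,"turn": 0,"jaw": 85},
  {"x": -16,"y": -34,"z": 10,"turn": 0,"jaw": 85},
  {"x": -16,"y": -34,"z": 10,"turn": 0,"jaw": 85},
  {"x": -16,"y": -34,"z": 5,"turn": 0,"jaw": 85},
  {"x": -16,"y": -34,"z": 5,"turn": 0,"jaw": 85},
  {"x": -16,"y": -34,"z": 0,"turn": 0,"jaw": 85},
  {"x": -16,"y": -34,"z": 0,"turn": 0,"jaw": 85},
  {"x": -16,"y": -34,"z": 0,"turn": 0,"jaw": 85},
  {"x": 0,"y": 0,"z": 0,"turn": 0,"jaw": 85},
])

```text
time_s: 10.25
ee_pos: [0.4651, -0.0529, 0.1851]
tcp_rot: [-1.534, 0.048, -1.505]
wrist_force: [-0.4, -0.3, -0.6]
finger_gap: 0.0847
```

Run:
```python
from h import *
f,s=wsnap('w11'); print(s['ee_pos'],s['tcp_rot'],J(JP,s['ee_pos']),s['wrist_force'])
cv2.imwrite('pics/w11b.png',cv2.resize(f['color'][:,:,::-1],(800,600)))
```

```text
[ 0.46507551 -0.05291519  0.18512774] [-1.53414448  0.04797625 -1.50528301] [-0.16426905 -0.17947989] [-0.37557584 -0.32779865 -0.63508181]
```

View pics/w11b.png

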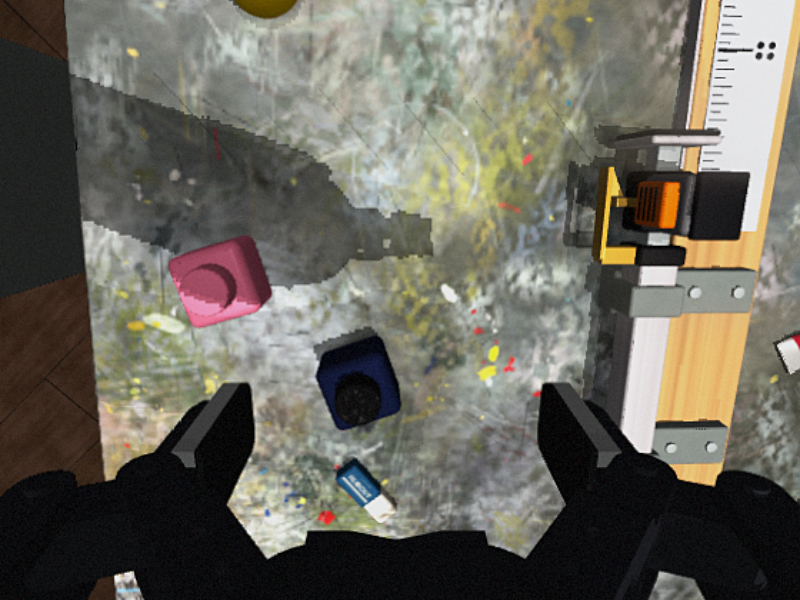

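Run:
```python
import cv2
a=cv2.imread('pics/w11.png')
cv2.imwrite('pics/w11c.png',cv2.resize(cv2.convertScaleAbs(a[220:310,210:290],alpha=2,beta=20),None,fx=7,fy=7,interpolation=cv2.INTER_CUBIC))
cv2.imwrite('pics/w11d.png',cv2.resize(a[75:215,380:540],None,fx=5,fy=4.2,interpolation=cv2.INTER_CUBIC))
```

```text
(no output)
```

View pics/w11c.png

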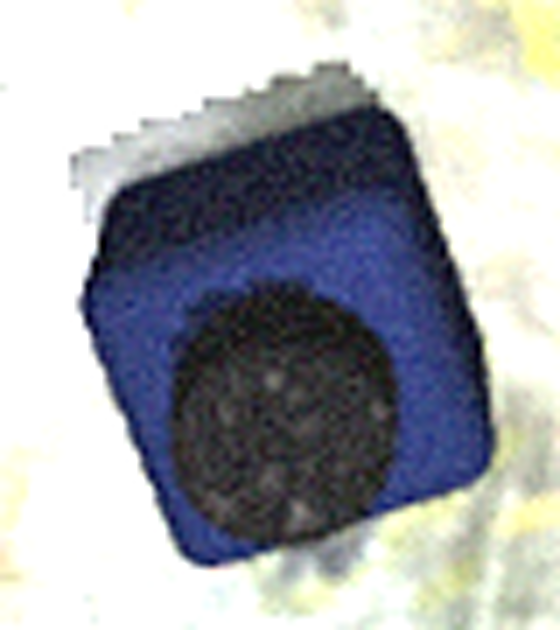

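View pics/w11d.png

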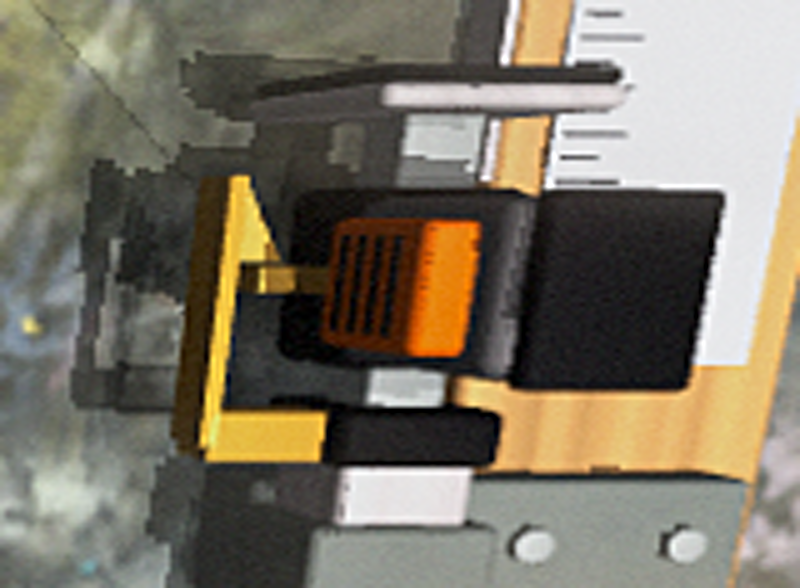

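Run:
```python
from h import *; import pickle
from scipy.optimize import least_squares
f=pickle.load(open('pics/w11.pkl','rb'))
c=lambda u,v:((u+.5)/7-.5+210,(v+.5)/7-.5+220)
P=[atz(f,c(*u),.042)[:2] for u in [(82,300),(185,572),(497,478),(408,185)]]
for i in range(4): 
    d=P[(i+1)%4]-P[i]; print(np.round(P[i],4),np.linalg.norm(d).round(4),np.degrees(np.arctan2(d[1],d[0])).round(1))
print('mean',np.mean(P,0),'cap',atz(f,c(285,425),.058))
e=lambda u,v:((u+.5)/5-.5+380,(v+.5)/4.2-.5+75)
# yellow bar top edge points under hypothetic heights
for z in (0,.02,.03,.04,.05,.06,.067):
    print(z,'bar top',J(JP,atz(f,e(243,180),z)).round(4),'bar bot',J(JP,atz(f,e(210,450),z)).round(4),'collar',J(JP,atz(f,e(325,435),z)).round(4))
print('grip top',J(JP,atz(f,e(722,193),.091)),J(JP,atz(f,e(688,388),.091)),J(JP,atz(f,e(540,193),.091)))
print('button face',J(JP,atz(f,e(325,290),.067)))
# other view w1: crop e scale3.3 off 290,220
g=pickle.load(open('pics/w1.pkl','rb')); h=lambda u,v:((u+.5)/3.3-.5+290,(v+.5)/3.3-.5+220)
for z in (0,.02,.03,.04,.05,.06,.067):
    print(z,'w1 bar top',J(JP,atz(g,h(105,148),z)).round(4),'bot',J(JP,atz(g,h(105,285),z)).round(4))
print(J(JP,atz(g,h(272,225),.091)),J(JP,atz(g,h(190,225),.091)),J(JP,atz(g,h(265,310),.091)))
```

```text
[ 0.4237 -0.1088] 0.0406 -69.1
[ 0.4381 -0.1467] 0.0433 20.9
[ 0.4786 -0.1312] 0.0425 109.3
[ 0.4645 -0.0911] 0.0445 -156.6
mean [ 0.45123364 -0.11942345] cap [ 0.45069381 -0.11728444  0.058     ]
0 bar top [-0.0139 -0.1049] bar bot [-0.0138 -0.1667] collar [ 0.0091 -0.1631]
0.02 bar top [-0.0234 -0.1054] bar bot [-0.0233 -0.1635] collar [-0.0017 -0.1601]
0.03 bar top [-0.0281 -0.1057] bar bot [-0.028  -0.1618] collar [-0.0071 -0.1586]
0.04 bar top [-0.0328 -0.106 ] bar bot [-0.0327 -0.1602] collar [-0.0125 -0.1571]
0.05 bar top [-0.0376 -0.1062] bar bot [-0.0375 -0.1586] collar [-0.018  -0.1556]
0.06 bar top [-0.0423 -0.1065] bar bot [-0.0422 -0.157 ] collar [-0.0234 -0.1541]
0.067 bar top [-0.0456 -0.1066] bar bot [-0.0455 -0.1559] collar [-0.0272 -0.153 ]
grip top [ 0.01197399 -0.10871669] [ 0.01268903 -0.14123381] [-0.01438952 -0.10895998]
button face [-0.03047923 -0.1261084 ]
0 w1 bar top [-0.0295 -0.1208] bot [-0.0286 -0.1855]
0.02 w1 bar top [-0.0324 -0.1114] bot [-0.0315 -0.1731]
0.03 w1 bar top [-0.0338 -0.1067] bot [-0.033  -0.1668]
0.04 w1 bar top [-0.0353 -0.102 ] bot [-0.0344 -0.1606]
0.05 w1 bar top [-0.0367 -0.0973] bot [-0.0359 -0.1544]
0.06 w1 bar top [-0.0382 -0.0926] bot [-0.0374 -0.1482]
0.067 w1 bar top [-0.0392 -0.0893] bot [-0.0384 -0.1439]
[ 0.01397904 -0.10787237] [-0.01368292 -0.10701837] [ 0.01339776 -0.14046098]
```

Emit:
servo_tool([
  {"x": -4,"y": -15,"z": -10,"turn": 4,"jaw": 85},
  {"x": -6,"y": -22,"z": -20,"turn": 5,"jaw": 85},
  {"x": -5,"y": -20,"z": -25,"turn": 5,"jaw": 85},
  {"x": -2,"y": -8,"z": -25,"turn": 3,"jaw": 85},
  {"x": 0,"y": 0,"z": -15,"turn": 0,"jaw": 85},
  {"x": 0,"y": 0,"z": 0,"turn": 0,"jaw": 85},
])

```text
time_s: 10.8
ee_pos: [0.4542, -0.1089, 0.0876]
tcp_rot: [-1.525, 0.053, -1.181]
wrist_force: [0.2, 0.6, -0.5]
finger_gap: 0.0852
```

Run:
```python
from h import *
f,s=wsnap('w12'); print(s['ee_pos'],s['tcp_rot'],s['qpos'])
q=lambda w:proj(f,w)/.7
th=np.radians(21)
sq=np.array([[.023,.023],[-.023,.023],[-.023,-.023],[.023,-.023]])@np.array([[np.cos(th),np.sin(th)],[-np.sin(th),np.cos(th)]])
im=cv2.resize(cv2.convertScaleAbs(f['color'][:,:,::-1],alpha=1.4),(800,600))
for z in (0,.042):
  a=q(np.c_[sq+[.4512,-.119],np.full(4,z)]).round().astype(np.int32); cv2.polylines(im,[a],True,(0,0,255),1)
cv2.imwrite('pics/w12b.png',im)
```

```text
[ 0.45420621 -0.10893166  0.08755697] [-1.52490152  0.05347678 -1.18147654] [-0.02582835  0.47581855  0.26350051  2.12759536 -0.35487942  0.57331278
  0.8982095 ]
```

View pics/w12b.png

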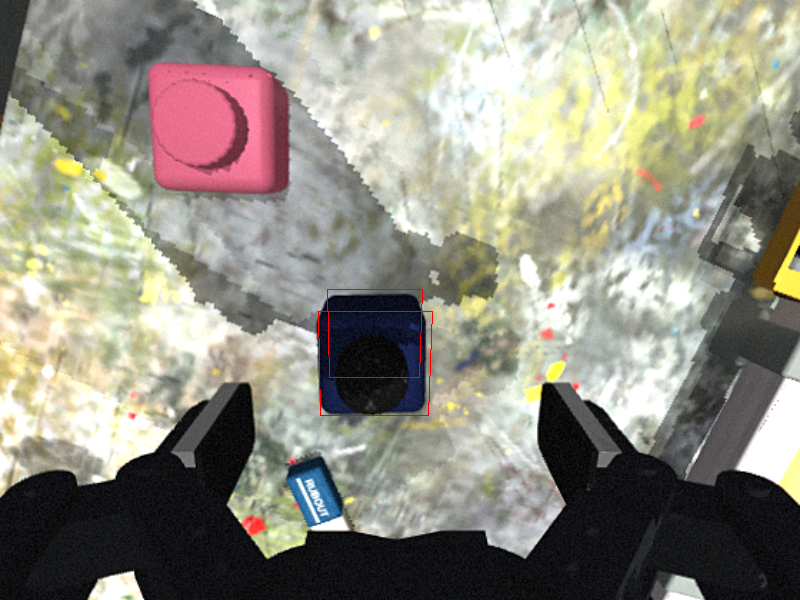

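Emit:
servo_tool([
  {"x": -4,"y": -6,"z": -20,"turn": -1,"jaw": 85},
  {"x": -4,"y": -6,"z": -22,"turn": 0,"jaw": 85},
  {"x": -2,"y": -2,"z": -15,"turn": 0,"jaw": 85},
  {"x": 0,"y": 0,"z": 0,"turn": 0,"jaw": 85},
])

```text
time_s: 11.18
ee_pos: [0.4508, -0.1186, 0.0336]
tcp_rot: [-1.516, 0.051, -1.193]
wrist_force: [-0.4, -0.0, 0.5]
finger_gap: 0.0852
```

Emit:
servo_tool([
  {"x": -1,"y": -1,"z": -10,"turn": -0.5,"jaw": 85},
  {"x": -1,"y": 0,"z": -9,"turn": 0,"jaw": 80},
  {"x": 0,"y": 0,"z": 0,"turn": 0,"jaw": 55},
  {"x": 0,"y": 0,"z": 0,"turn": 0,"jaw": 35},
  {"x": 0,"y": 0,"z": 0,"turn": 0,"jaw": 35},
  {"x": 0,"y": 0,"z": 0,"turn": 0,"jaw": 35},
  {"x": 0,"y": 0,"z": 0,"turn": 0,"jaw": 35},
])

```text
time_s: 11.77
ee_pos: [0.4538, -0.1166, 0.0176]
tcp_rot: [-1.509, 0.049, -1.198]
wrist_force: [-0.4, 0.4, -1.4]
finger_gap: 0.0461
```

Run:
```python
from h import *
f,s=wsnap('w13'); print(s['ee_pos'],s['tcp_rot'],s['finger_gap'])
im=cv2.resize(cv2.convertScaleAbs(f['color'][:,:,::-1],alpha=1.6,beta=10),(800,600))
cv2.imwrite('pics/w13b.png',im)
```

```text
[ 0.45383101 -0.11664372  0.01761735] [-1.50924882  0.04934968 -1.19783879] 0.04605873405060969
```

View pics/w13b.png

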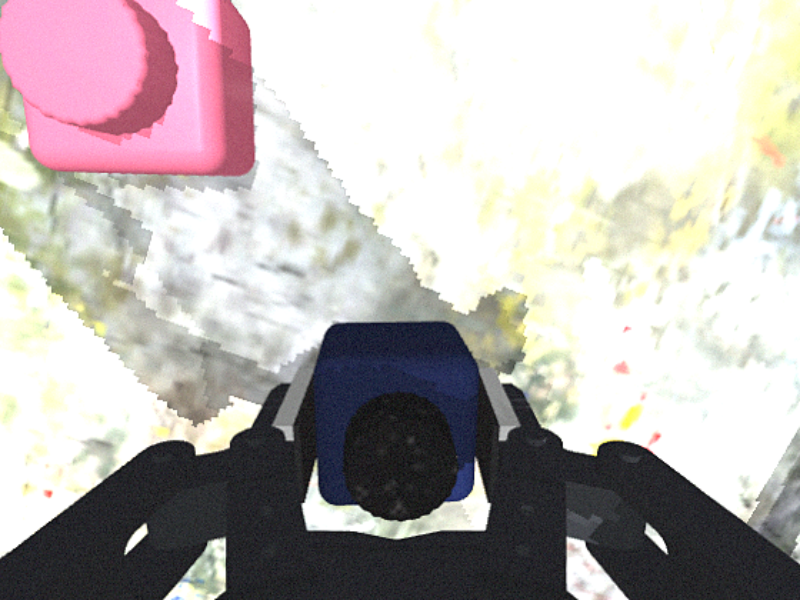

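Emit:
servo_tool([
  {"x": 3,"y": 0,"z": 3,"turn": 0,"jaw": 35},
  {"x": 12,"y": 8,"z": 0,"turn": 0,"jaw": 35},
  {"x": 12,"y": 18,"z": 0,"turn": -2,"jaw": 35},
  {"x": 8,"y": 24,"z": 0,"turn": -3,"jaw": 35},
  {"x": 6,"y": 26,"z": 0,"turn": -3,"jaw": 35},
  {"x": 6,"y": 26,"z": 0,"turn": -3,"jaw": 35},
  {"x": 6,"y": 26,"z": 0,"turn": -3,"jaw": 35},
  {"x": 6,"y": 26,"z": 0,"turn": -3,"jaw": 35},
  {"x": 4,"y": 20,"z": 0,"turn": -1,"jaw": 35},
  {"x": 0,"y": 0,"z": 0,"turn": 0,"jaw": 35},
])

```text
time_s: 12.65
ee_pos: [0.5229, 0.0642, 0.0245]
tcp_rot: [-1.503, 0.049, -1.534]
wrist_force: [-0.5, 0.2, -0.7]
finger_gap: 0.0463
```

Run:
```python
from h import *
s=ctrl.state(); print(s['ee_pos'],s['tcp_rot'],np.degrees(s['tcp_rot'][2])+90-3.4,J(JP,s['ee_pos']),s['finger_gap'])
```

```text
[0.5228537  0.06416174 0.0245014 ] [-1.50344633  0.04884652 -1.5344097 ] -1.3152000503553096 [-0.09964247 -0.06603945] 0.04625461420952095
```

Emit:
servo_tool([
  {"x": 4,"y": 16,"z": -3,"turn": 0.8,"jaw": 35},
  {"x": 8,"y": 14,"z": -3,"turn": 0.5,"jaw": 35},
  {"x": 16,"y": 1,"z": 0,"turn": 0,"jaw": 35},
  {"x": 18,"y": 1,"z": 0,"turn": 0,"jaw": 35},
  {"x": 18,"y": 1,"z": 0,"turn": 0,"jaw": 35},
  {"x": 12,"y": 1,"z": 0,"turn": 0,"jaw": 35},
  {"x": 0,"y": 0,"z": 0,"turn": 0,"jaw": 35},
])

```text
time_s: 13.23
ee_pos: [0.6034, 0.1033, 0.0191]
tcp_rot: [-1.503, 0.049, -1.504]
wrist_force: [0.3, -0.8, -0.6]
finger_gap: 0.0462
```

```bash
cat > v.py <<'E'
from h import *; import sys
f,s=wsnap(sys.argv[1]); print(s['ee_pos'],s['tcp_rot'],'jawerr',np.degrees(s['tcp_rot'][2])+90-3.4,J(JP,s['ee_pos']),s['finger_gap'],s['wrist_force'])
cv2.imwrite('pics/%sb.png'%sys.argv[1],cv2.resize(cv2.convertScaleAbs(f['color'][:,:,::-1],alpha=1.3),(800,600)))
E
python3 v.py w14
```

```text
[0.60342288 0.1033416  0.01906207] [-1.50328865  0.04935713 -1.50372207] jawerr 0.4430717888168716 [-0.01688947 -0.03171169] 0.0461941521602636 [ 0.29832053 -0.76563861 -0.64362406]
```

View pics/w14b.png

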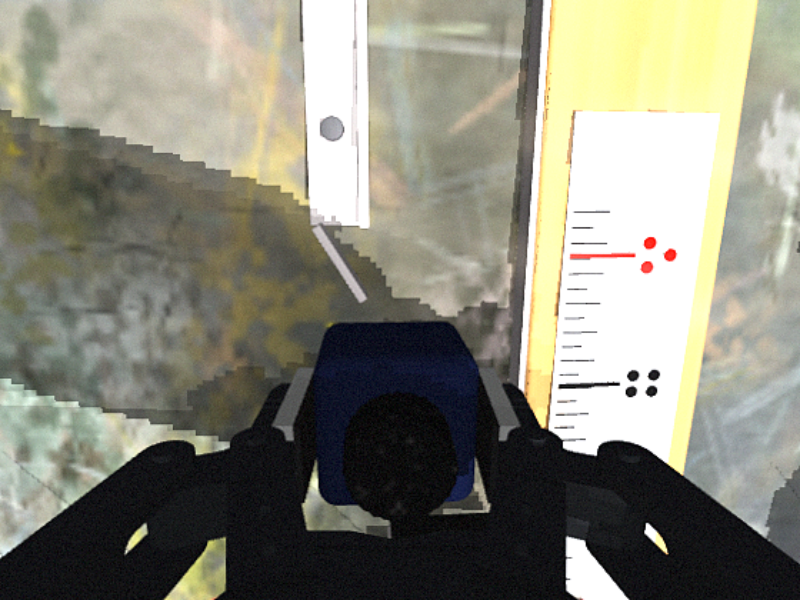

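Emit:
servo_tool([
  {"x": 8,"y": -1,"z": 0,"turn": -0.3,"jaw": 35},
  {"x": 8,"y": 0,"z": 0,"turn": 0,"jaw": 35},
  {"x": 3,"y": 0,"z": 0,"turn": 0,"jaw": 35},
  {"x": 0,"y": 0,"z": 0,"turn": 0,"jaw": 35},
])

```text
time_s: 13.62
ee_pos: [0.6202, 0.1008, 0.0183]
tcp_rot: [-1.508, 0.049, -1.511]
wrist_force: [-0.3, 0.7, -0.4]
finger_gap: 0.0461
```

```bash
python3 v.py w15
```

```text
[0.62018541 0.10079631 0.0182676 ] [-1.50813027  0.04910056 -1.51122432] jawerr 0.013224444856794637 [-0.0003076 -0.0352476] 0.046117540401519566 [-0.27949213  0.73934548 -0.37799363]
```

View pics/w15b.png

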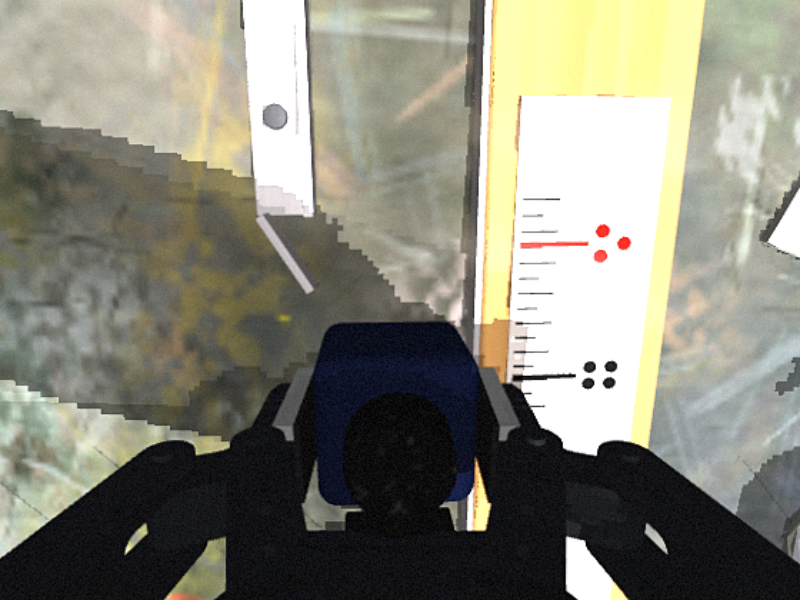

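Emit:
servo_tool([
  {"x": -1.2,"y": 8,"z": 0,"turn": 0,"jaw": 35},
  {"x": -0.9,"y": 14,"z": 0,"turn": 0,"jaw": 35},
  {"x": -1,"y": 16,"z": 0,"turn": 0,"jaw": 35},
  {"x": -0.5,"y": 10,"z": 0,"turn": 0,"jaw": 35},
  {"x": 0,"y": 0,"z": 0,"turn": 0,"jaw": 35},
])

```text
time_s: 14.08
ee_pos: [0.6161, 0.1519, 0.0189]
tcp_rot: [-1.506, 0.048, -1.514]
wrist_force: [1.6, 0.6, -0.9]
finger_gap: 0.0459
```

```bash
python3 v.py w16
```

```text
[0.61611657 0.15188928 0.01891084] [-1.50602511  0.04839874 -1.51359578] jawerr -0.12264982533361879 [-0.00133614  0.01599681] 0.04586853657271096 [ 1.5611491   0.63293819 -0.87207419]
```

View pics/w16b.png

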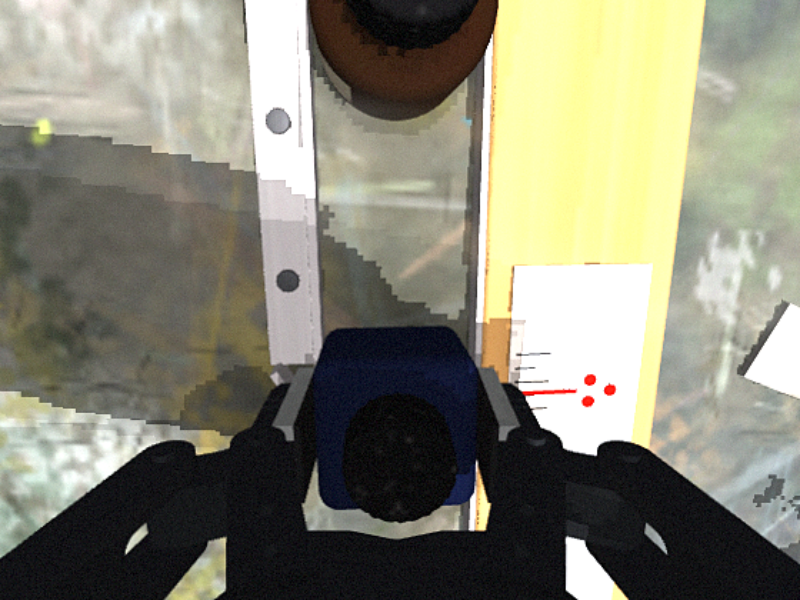

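Emit:
servo_tool([
  {"x": 0.3,"y": 8,"z": 0,"turn": 0,"jaw": 35},
  {"x": -0.7,"y": 13,"z": 0,"turn": 0,"jaw": 35},
  {"x": -0.8,"y": 14,"z": 0,"turn": 0,"jaw": 35},
  {"x": -0.6,"y": 10,"z": 0,"turn": 0,"jaw": 35},
  {"x": 0,"y": 0,"z": 0,"turn": 0,"jaw": 35},
])

```text
time_s: 14.55
ee_pos: [0.6131, 0.2007, 0.0187]
tcp_rot: [-1.507, 0.049, -1.514]
wrist_force: [1.3, 0.9, -0.6]
finger_gap: 0.0463
```

```bash
python3 v.py w17
```

```text
[0.61312014 0.20070602 0.01870907] [-1.50747709  0.04868208 -1.51448326] jawerr -0.17349913890107294 [-0.00142927  0.06490534] 0.04629266463351844 [ 1.30621827  0.93731733 -0.62787146]
```

View pics/w17b.png

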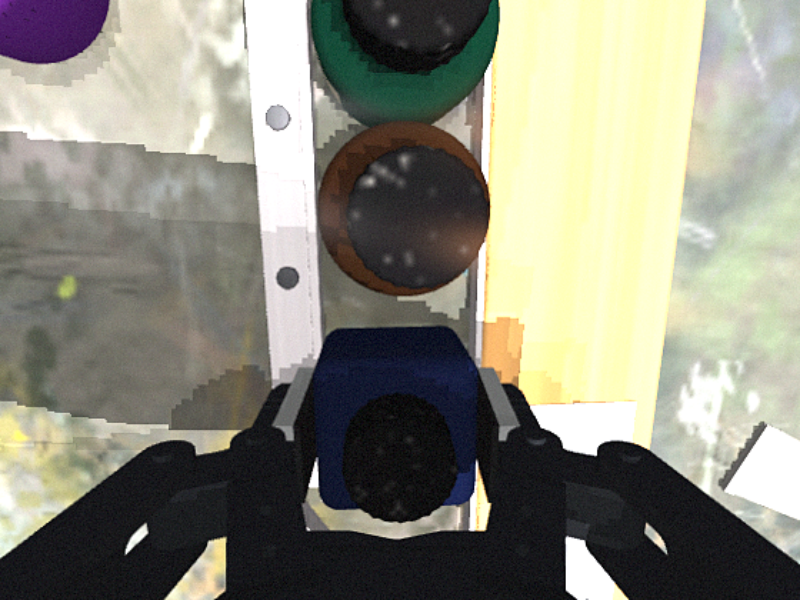

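Emit:
servo_tool([
  {"x": -0.3,"y": 6,"z": -0.5,"turn": 0,"jaw": 35},
  {"x": -0.4,"y": 6,"z": -0.5,"turn": 0,"jaw": 35},
  {"x": 0,"y": 2,"z": 0,"turn": 0,"jaw": 35},
  {"x": 0,"y": 1.5,"z": 0,"turn": 0,"jaw": 35},
])

```text
time_s: 14.93
ee_pos: [0.6124, 0.2143, 0.0178]
tcp_rot: [-1.508, 0.046, -1.517]
wrist_force: [-0.1, -0.7, 0.6]
finger_gap: 0.0462
```

```bash
python3 v.py w18
```

```text
[0.61235669 0.21427574 0.01776491] [-1.50832798  0.0463538  -1.51706922] jawerr -0.3216635682157487 [-0.0013858   0.07849645] 0.04620685688737565 [-0.10870965 -0.69502025  0.57841322]
```

View pics/w18b.png

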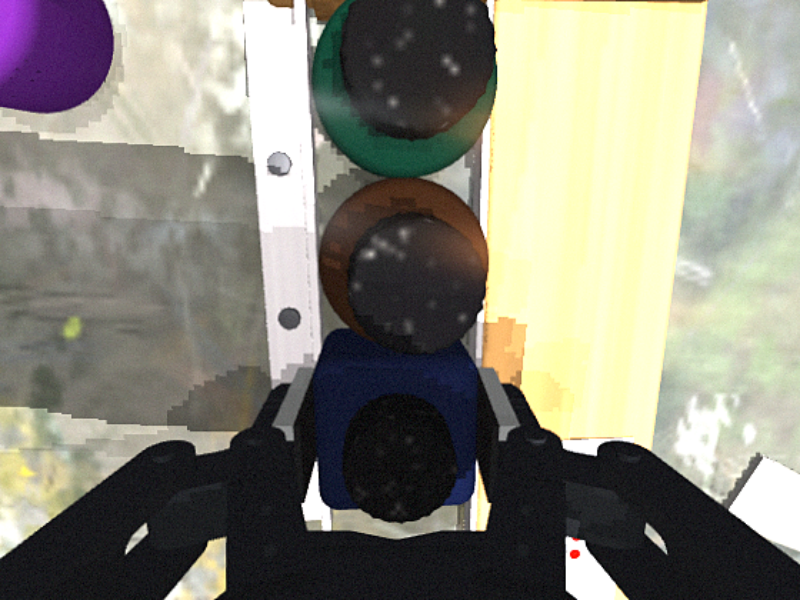

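Emit:
servo_tool([
  {"x": 0.2,"y": 2,"z": 0,"turn": 0,"jaw": 35},
  {"x": 0,"y": 1.5,"z": 0,"turn": 0,"jaw": 35},
])

```text
time_s: 15.15
ee_pos: [0.6124, 0.2174, 0.0178]
tcp_rot: [-1.509, 0.046, -1.518]
wrist_force: [0.1, -1.0, 0.8]
finger_gap: 0.0459
```

Emit:
servo_tool([
  {"x": 0,"y": 1.5,"z": 0,"turn": 0,"jaw": 35},
  {"x": 0,"y": 1.5,"z": 0,"turn": 0,"jaw": 35},
])

```text
time_s: 15.32
ee_pos: [0.6123, 0.2182, 0.0177]
tcp_rot: [-1.51, 0.044, -1.519]
wrist_force: [0.0, -5.4, 2.5]
finger_gap: 0.0461
```

```bash
python3 v.py w19
```

```text
[0.61231003 0.2182102  0.01768077] [-1.50967448  0.04376762 -1.51947246] jawerr -0.4593591255009044 [-0.00119881  0.08242674] 0.04611911043983786 [ 4.55279058e-03 -5.41154317e+00  2.47634614e+00]
```

View pics/w19b.png

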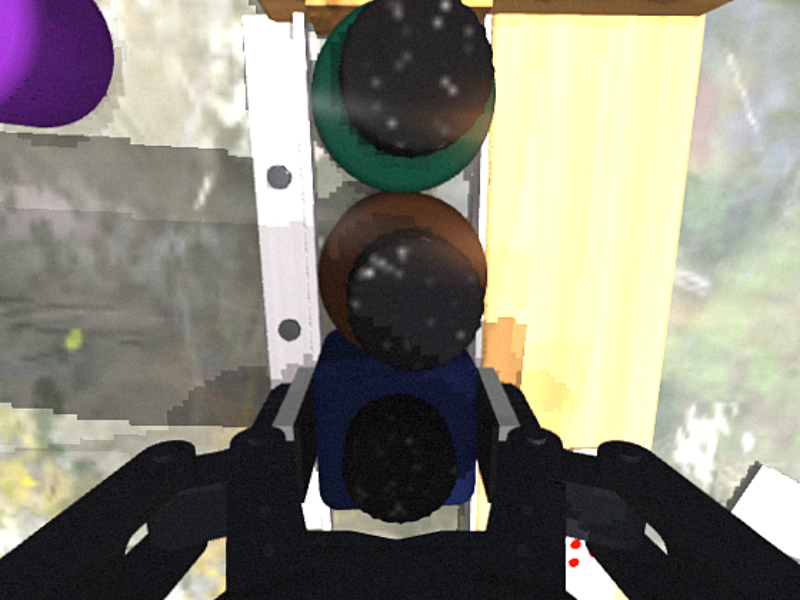

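Emit:
servo_tool([
  {"x": 0,"y": 0,"z": 0,"turn": 0,"jaw": 48},
  {"x": 0,"y": 0,"z": 0,"turn": 0,"jaw": 70},
  {"x": 0,"y": 0,"z": 0,"turn": 0,"jaw": 85},
  {"x": 0,"y": 0,"z": 20,"turn": 0,"jaw": 85},
  {"x": 0,"y": 0,"z": 35,"turn": 0,"jaw": 85},
  {"x": 0,"y": -5,"z": 38,"turn": 0,"jaw": 85},
  {"x": 0,"y": -20,"z": 30,"turn": 0,"jaw": 85},
  {"x": 1,"y": -30,"z": 15,"turn": 0,"jaw": 85},
  {"x": 1,"y": -20,"z": 0,"turn": 0,"jaw": 85},
  {"x": 0,"y": 0,"z": 0,"turn": 0,"jaw": 85},
])

```text
time_s: 16.2
ee_pos: [0.6103, 0.1489, 0.1602]
tcp_rot: [-1.513, 0.05, -1.51]
wrist_force: [-0.3, -1.0, -0.2]
finger_gap: 0.085
```

```bash
python3 v.py w20
```

```text
[0.61034292 0.14894566 0.16015956] [-1.51340612  0.04993419 -1.51002877] jawerr 0.08172466611090679 [-0.00727435  0.01340113] 0.08497181693928399 [-0.25286398 -1.0483936  -0.17847955]
```

View pics/w20b.png

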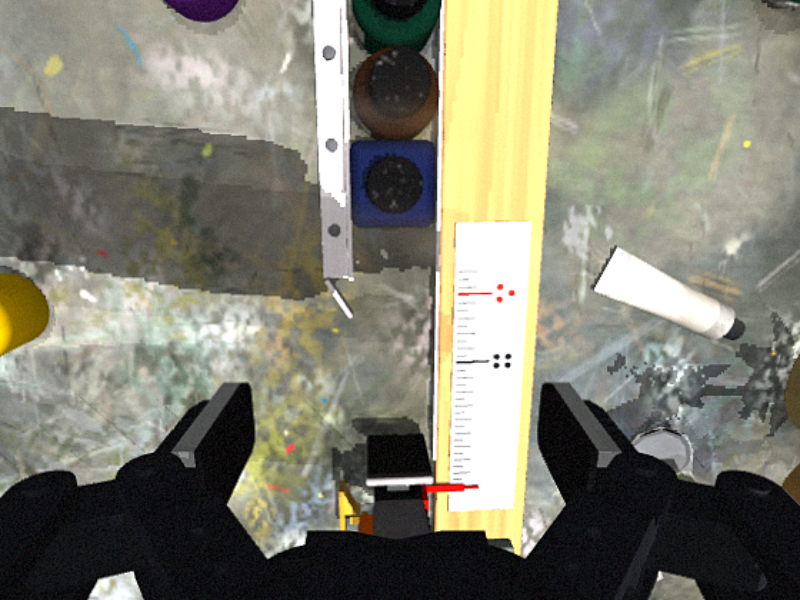

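Emit:
servo_tool([
  {"x": 1,"y": -18,"z": 0,"turn": 0,"jaw": 85},
  {"x": 2,"y": -30,"z": 0,"turn": 0,"jaw": 85},
  {"x": 2,"y": -32,"z": 0,"turn": 0,"jaw": 85},
  {"x": 2,"y": -32,"z": -5,"turn": 0,"jaw": 85},
  {"x": 1,"y": -20,"z": -10,"turn": 0,"jaw": 85},
  {"x": 0,"y": 0,"z": -5,"turn": 0,"jaw": 85},
  {"x": 0,"y": 0,"z": 0,"turn": 0,"jaw": 85},
])

```text
time_s: 16.83
ee_pos: [0.6168, 0.031, 0.1356]
tcp_rot: [-1.517, 0.061, -1.492]
wrist_force: [-0.1, 0.7, 0.9]
finger_gap: 0.0846
```

```bash
python3 v.py w21
python3 - <<'E'
from h import *
g=snap('scene','s21'); cv2.imwrite('pics/s21b.png',cv2.resize(g['color'][120:310,200:420,::-1],None,fx=3,fy=3,interpolation=cv2.INTER_CUBIC))
E
```

```text
[0.61682141 0.03099849 0.13556847] [-1.5172219   0.06124148 -1.49219426] jawerr 1.1035664713761038 [-0.00780922 -0.10472261] 0.08457686887048205 [-0.06816519  0.68417361  0.93913849]
```

View pics/w21b.png

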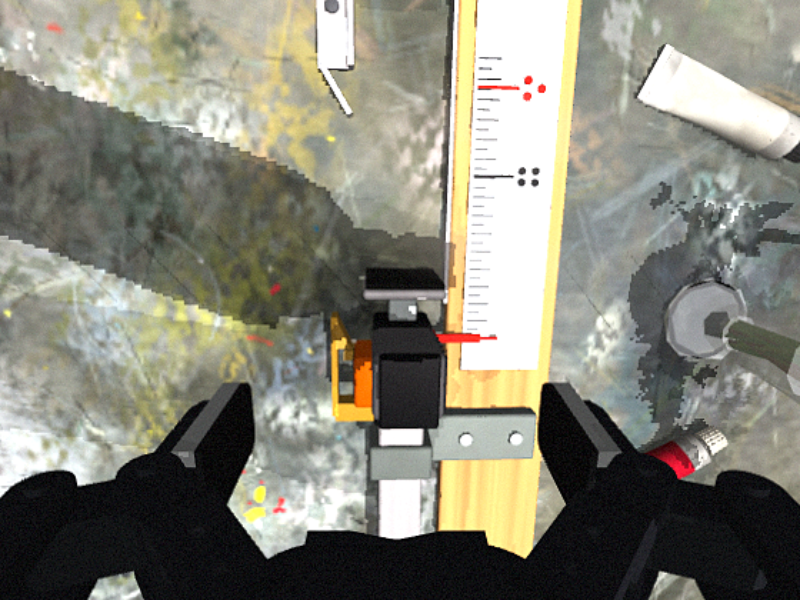

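View pics/s21b.png

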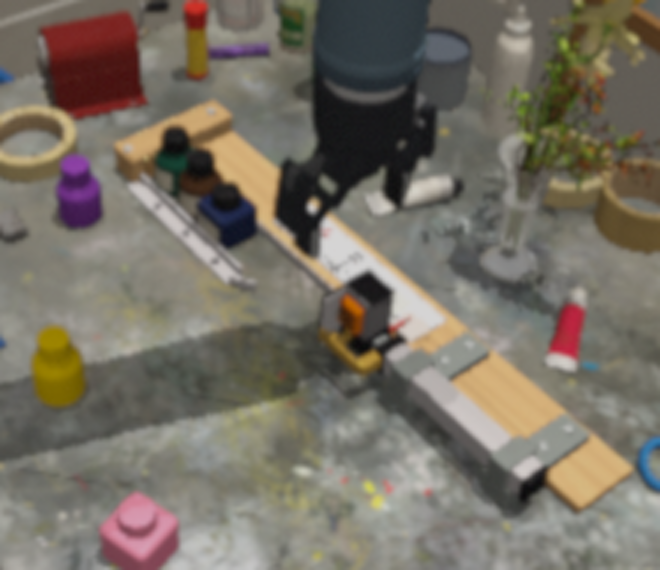

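Run:
```python
from h import *; import pickle
f=pickle.load(open('pics/w21.pkl','rb'))
for u in [(379,356),(441,353),(440,421),(381,427)]: print(J(JP,atz(f,E8(*u),.091)))
for z in(.053,.067,.081): print('btn',z,J(JP,atz(f,E8(355,343),z)),J(JP,atz(f,E8(354,405),z)))
print('mark',J(JP,atz(f,E8(500,89),.012)),'pointer',J(JP,atz(f,E8(496,338),.014)))
```

```text
[-0.01238617 -0.10841968]
[ 0.01322686 -0.10719771]
[ 0.01393831 -0.13786533]
[-0.01128761 -0.14036247]
btn 0.053 [-0.02330652 -0.11521738] [-0.02392529 -0.14797705]
btn 0.067 [-0.02290007 -0.11064347] [-0.02348091 -0.14139516]
btn 0.081 [-0.02249361 -0.10606956] [-0.02303653 -0.13481327]
mark [0.05137922 0.01020529] pointer [ 0.05712274 -0.12507066]
```

Emit:
servo_tool([
  {"x": 3,"y": -10,"z": 0,"turn": -0.6,"jaw": 85},
  {"x": 3,"y": -10,"z": 0,"turn": -0.5,"jaw": 85},
  {"x": 0,"y": 0,"z": -12,"turn": 0,"jaw": 85},
  {"x": 0,"y": 0,"z": 0,"turn": 0,"jaw": 85},
])

```text
time_s: 17.27
ee_pos: [0.6249, 0.0163, 0.1242]
tcp_rot: [-1.514, 0.064, -1.504]
wrist_force: [-1.1, -0.1, -0.4]
finger_gap: 0.085
```

```bash
python3 v.py w22
```

```text
[0.62486361 0.01631585 0.12423562] [-1.51442021  0.06363338 -1.50366977] jawerr 0.44606838954756833 [-0.00065285 -0.11985678] 0.0849851112641989 [-1.11167228 -0.08103745 -0.36179401]
```

View pics/w22b.png

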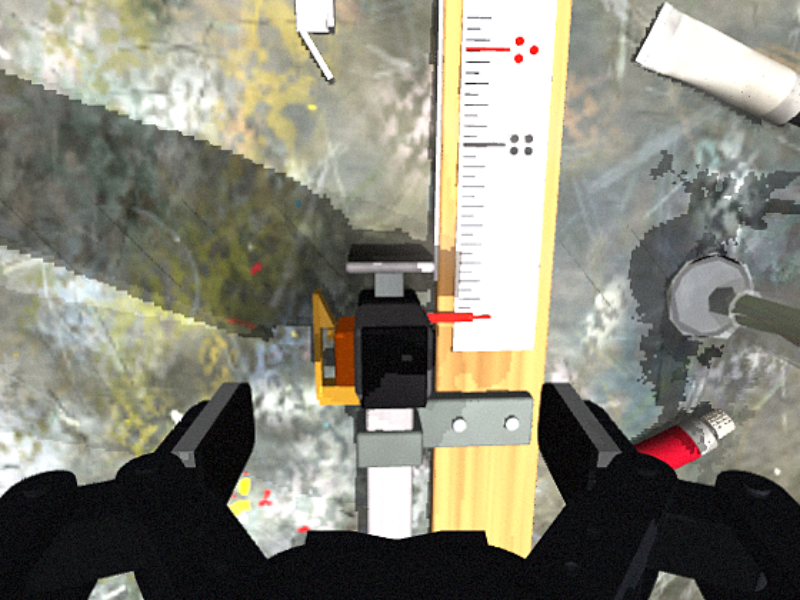

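Emit:
servo_tool([
  {"x": -2,"y": -3,"z": -12,"turn": -0.3,"jaw": 85},
  {"x": -2,"y": -3,"z": -16,"turn": 0,"jaw": 85},
  {"x": 0,"y": -1,"z": -14,"turn": 0,"jaw": 85},
  {"x": 0,"y": 0,"z": 0,"turn": 0,"jaw": 85},
])

```text
time_s: 17.65
ee_pos: [0.6218, 0.0094, 0.0808]
tcp_rot: [-1.511, 0.064, -1.509]
wrist_force: [-1.1, -0.0, 0.8]
finger_gap: 0.0853
```

```bash
python3 v.py w23
```

```text
[0.62175808 0.00944406 0.08078141] [-1.510761    0.0636996  -1.50866826] jawerr 0.1596762602380637 [-0.00416084 -0.12653209] 0.08530992512467163 [-1.09108765 -0.03879798  0.82941808]
```

View pics/w23b.png

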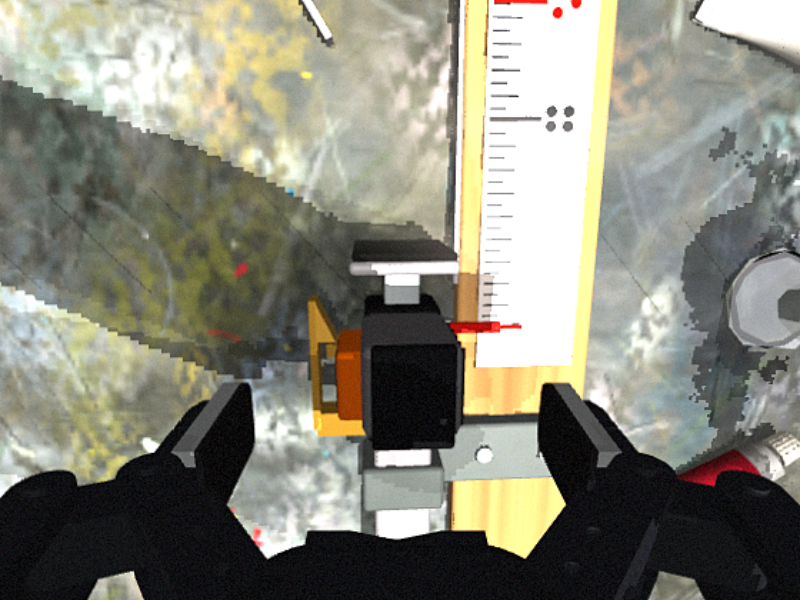

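Emit:
servo_tool([
  {"x": 0,"y": 1,"z": -12,"turn": 0,"jaw": 85},
  {"x": 0,"y": 0,"z": -12,"turn": 0,"jaw": 85},
  {"x": 0,"y": 0,"z": -4,"turn": 0,"jaw": 85},
  {"x": 0,"y": 0,"z": 0,"turn": 0,"jaw": 85},
])

```text
time_s: 18.03
ee_pos: [0.6231, 0.011, 0.0523]
tcp_rot: [-1.508, 0.064, -1.508]
wrist_force: [-0.4, -0.9, 0.4]
finger_gap: 0.0853
```

```bash
python3 v.py w24
python3 - <<'E'
from h import *
g=snap('scene','s24'); cv2.imwrite('pics/s24b.png',cv2.resize(g['color'][160:300,250:410,::-1],None,fx=4,fy=4,interpolation=cv2.INTER_CUBIC))
E
```

```text
[0.62311498 0.01104222 0.05227076] [-1.50774438  0.06394379 -1.50827733] jawerr 0.1820748965206378 [-0.00271146 -0.1250173 ] 0.08534443153112563 [-0.40457086 -0.89265951  0.39905858]
```

View pics/w24b.png

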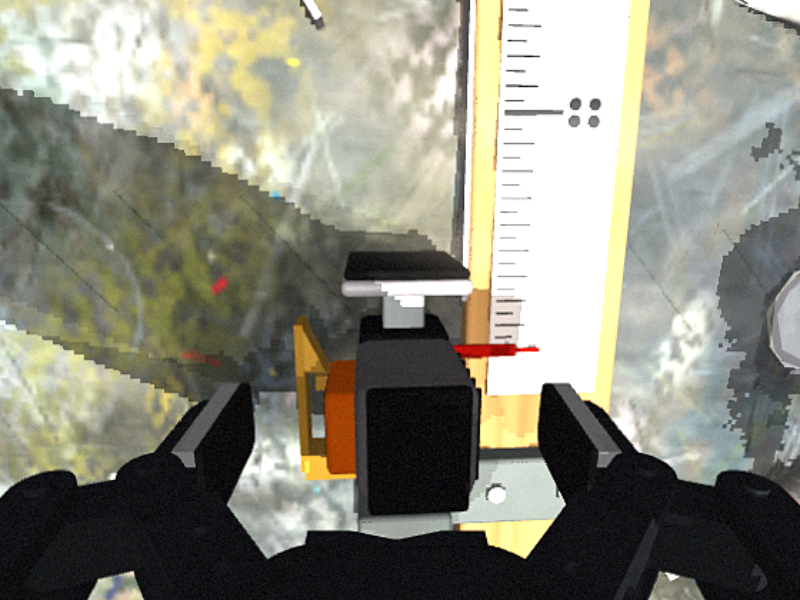

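View pics/s24b.png

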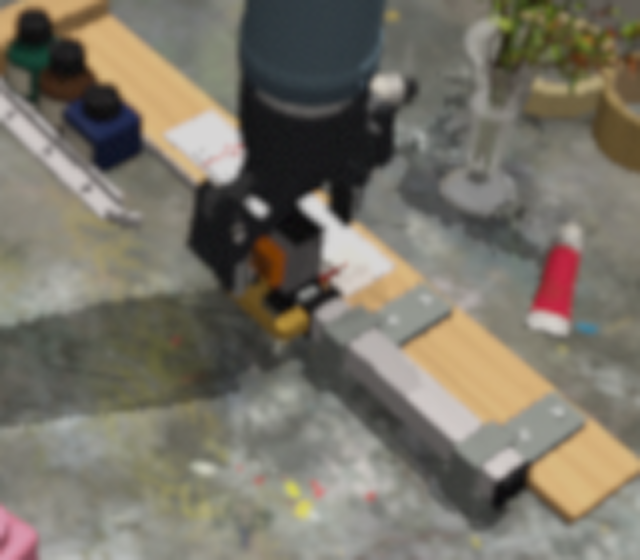

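Emit:
servo_tool([
  {"x": 0,"y": 0,"z": 0,"turn": 0,"jaw": 60},
  {"x": 0,"y": 0,"z": 0,"turn": 0,"jaw": 45},
  {"x": 0,"y": 0,"z": 0,"turn": 0,"jaw": 28},
  {"x": 0,"y": 0,"z": 0,"turn": 0,"jaw": 28},
  {"x": 0,"y": 0,"z": 0,"turn": 0,"jaw": 28},
  {"x": 0,"y": 0,"z": 0,"turn": 0,"jaw": 28},
], force=30)

```text
time_s: 18.63
ee_pos: [0.6271, 0.0109, 0.0555]
tcp_rot: [-1.5, 0.063, -1.508]
wrist_force: [-0.0, -0.2, -4.0]
finger_gap: 0.0344
```

```bash
python3 v.py w25
```

```text
[0.62706765 0.01090208 0.05554783] [-1.49977631  0.06284109 -1.50754248] jawerr 0.2241783874753538 [ 0.00122591 -0.12539184] 0.03440981537231758 [-0.04561524 -0.15472479 -3.95426482]
```

View pics/w25b.png

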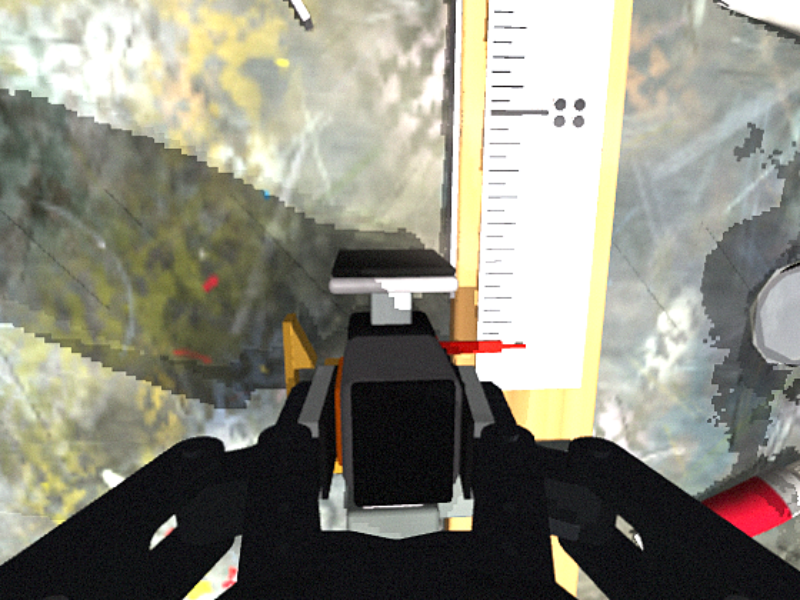

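Emit:
servo_tool([
  {"x": 0,"y": 4,"z": 0,"turn": 0,"jaw": 28},
  {"x": -0.5,"y": 8,"z": 0,"turn": 0,"jaw": 28},
  {"x": -0.5,"y": 8,"z": 0,"turn": 0,"jaw": 28},
  {"x": 0,"y": 0,"z": 0,"turn": 0,"jaw": 28},
])

```text
time_s: 19.02
ee_pos: [0.6262, 0.025, 0.0555]
tcp_rot: [-1.499, 0.055, -1.513]
wrist_force: [2.5, -2.1, -2.7]
finger_gap: 0.034
```

```bash
python3 v.py w26
```

```text
[0.62621812 0.02496059 0.05552722] [-1.49915412  0.054981   -1.51319343] jawerr -0.09959697113640109 [ 0.00121247 -0.1113077 ] 0.03404965913651331 [ 2.48917748 -2.13264715 -2.68592495]
```

View pics/w26b.png

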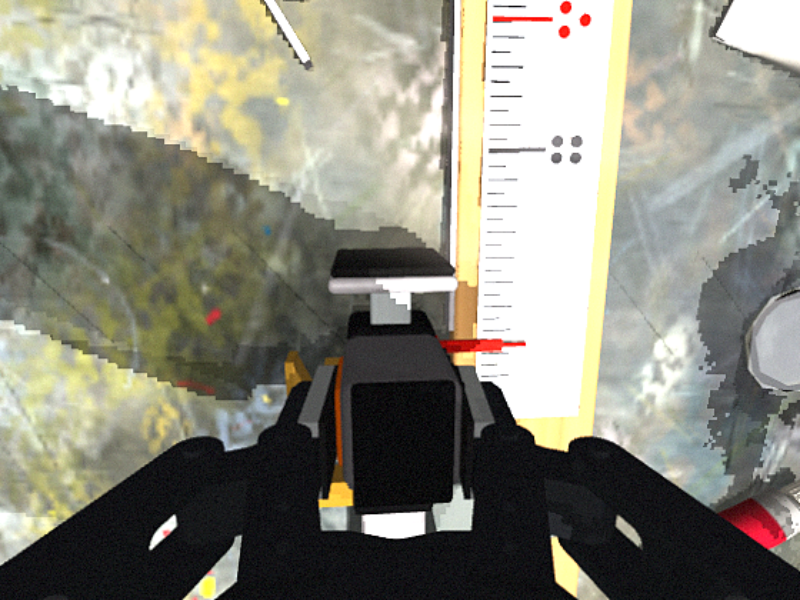

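Emit:
servo_tool([
  {"x": -0.5,"y": 9,"z": 0,"turn": 0,"jaw": 28},
  {"x": -0.7,"y": 12,"z": 0,"turn": 0,"jaw": 28},
  {"x": -0.7,"y": 12,"z": 0,"turn": 0,"jaw": 28},
  {"x": -0.7,"y": 12,"z": 0,"turn": 0,"jaw": 28},
  {"x": -0.7,"y": 12,"z": 0,"turn": 0,"jaw": 28},
  {"x": -0.7,"y": 12,"z": 0,"turn": 0,"jaw": 28},
  {"x": -0.7,"y": 12,"z": 0,"turn": 0,"jaw": 28},
  {"x": 0,"y": 0,"z": 0,"turn": 0,"jaw": 28},
])

```text
time_s: 19.73
ee_pos: [0.6223, 0.0894, 0.0555]
tcp_rot: [-1.497, 0.035, -1.528]
wrist_force: [3.8, -2.7, -2.5]
finger_gap: 0.0348
```

```bash
python3 v.py w27
```

```text
[0.62233048 0.0893796  0.05550127] [-1.49703195  0.03530135 -1.52781788] jawerr -0.9375161627880657 [ 0.00115593 -0.04677152] 0.034834786453701166 [ 3.83109814 -2.66920821 -2.50403585]
```

View pics/w27b.png

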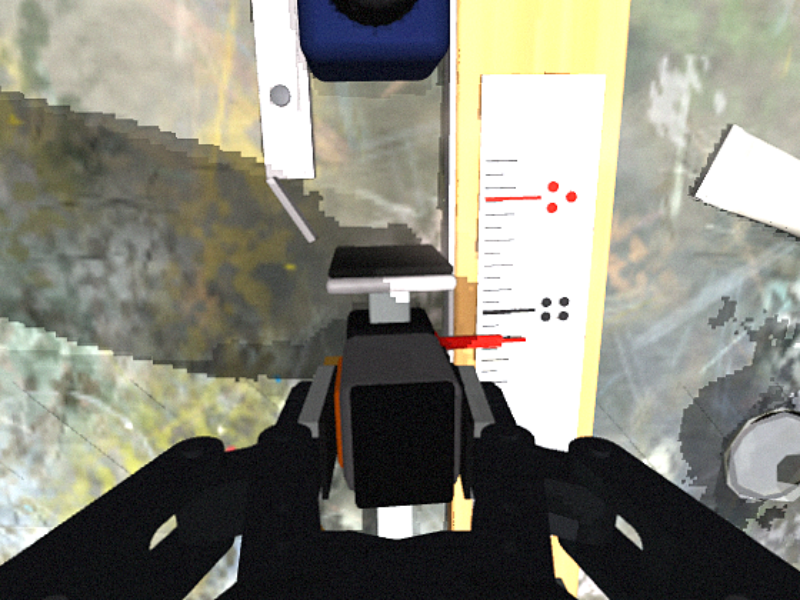

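Emit:
servo_tool([
  {"x": -0.6,"y": 9,"z": 0,"turn": 0,"jaw": 28},
  {"x": -0.7,"y": 12,"z": 0,"turn": 0,"jaw": 28},
  {"x": -0.7,"y": 12,"z": 0,"turn": 0,"jaw": 28},
  {"x": -0.7,"y": 12,"z": 0,"turn": 0,"jaw": 28},
  {"x": -0.5,"y": 8,"z": 0,"turn": 0,"jaw": 28},
  {"x": 0,"y": 0,"z": 0,"turn": 0,"jaw": 28},
])

```text
time_s: 20.28
ee_pos: [0.6202, 0.1248, 0.0555]
tcp_rot: [-1.496, 0.019, -1.54]
wrist_force: [3.8, -3.9, -1.8]
finger_gap: 0.0347
```

```bash
python3 v.py w28
```

```text
[0.62016938 0.12478021 0.05550196] [-1.49624725  0.01893031 -1.53976211] jawerr -1.6218703558536105 [ 0.0011002  -0.01130505] 0.03470772573779178 [ 3.78412332 -3.85250818 -1.82434386]
```

View pics/w28b.png

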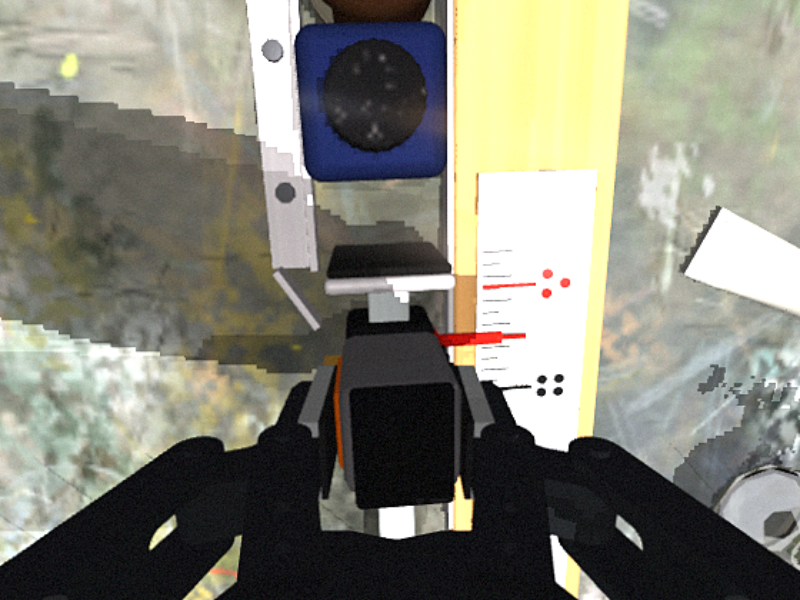

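Emit:
servo_tool([
  {"x": -0.5,"y": 8,"z": 0,"turn": 0.2,"jaw": 28},
  {"x": -0.6,"y": 10,"z": 0,"turn": 0.2,"jaw": 28},
  {"x": -0.3,"y": 5,"z": 0,"turn": 0.2,"jaw": 28},
  {"x": 0,"y": 0,"z": 0,"turn": 0,"jaw": 28},
])

```text
time_s: 20.67
ee_pos: [0.6195, 0.1358, 0.0555]
tcp_rot: [-1.496, 0.01, -1.538]
wrist_force: [3.4, -3.8, -2.8]
finger_gap: 0.0346
```

```bash
python3 v.py w29
cat > pt.py <<'E'
from h import *; import pickle,sys
n=sys.argv[1]; f=pickle.load(open('pics/%s.pkl'%n,'rb'))
a=f['color'][150:270,300:440,::-1]; cv2.imwrite('pics/%sc.png'%n,cv2.resize(a,None,fx=5.5,fy=5,interpolation=cv2.INTER_CUBIC))
E
python3 pt.py w29
```

```text
[0.61948301 0.13580177 0.05551347] [-1.49626725  0.00973269 -1.53786976] jawerr -1.51344653809806 [ 0.00106933 -0.00026217] 0.0346038163612825 [ 3.40201267 -3.75130639 -2.79469623]
```

View pics/w29c.png

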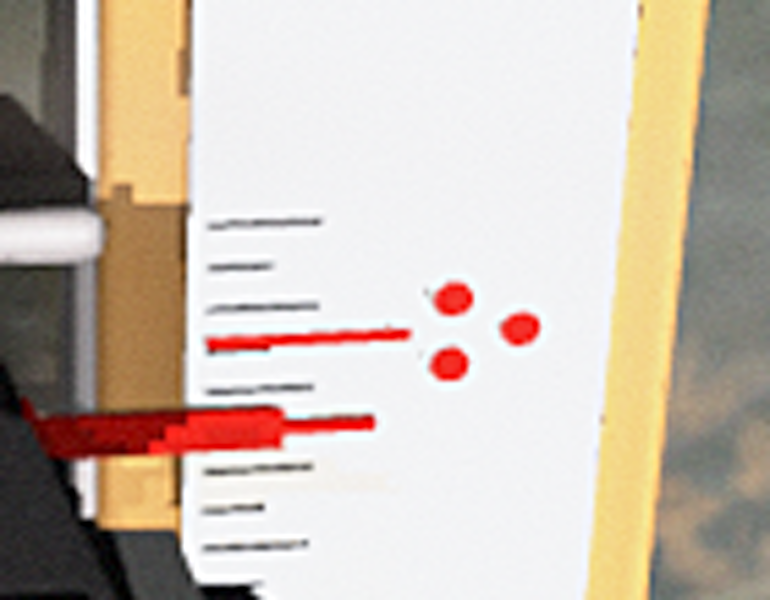

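Emit:
servo_tool([
  {"x": -0.5,"y": 8,"z": 0,"turn": 0.2,"jaw": 28},
  {"x": -0.4,"y": 6,"z": 0,"turn": 0.2,"jaw": 28},
])

```text
time_s: 20.88
ee_pos: [0.6191, 0.142, 0.0555]
tcp_rot: [-1.496, 0.004, -1.538]
wrist_force: [3.9, -5.9, -2.9]
finger_gap: 0.0341
```

```bash
python3 v.py w30; python3 pt.py w30;python3 -c "
from h import *
s=ctrl.state();print(J(JP,s['ee_pos']),s['time_s'])"
```

```text
[0.61911508 0.14203848 0.05554824] [-1.49613444  0.00448899 -1.53801018] jawerr -1.5214920231826112 [0.0010723  0.00598538] 0.03411465613512769 [ 3.91540763 -5.89883855 -2.91685599]
[0.0010705  0.00668161] 20.9333
```

View pics/w30c.png

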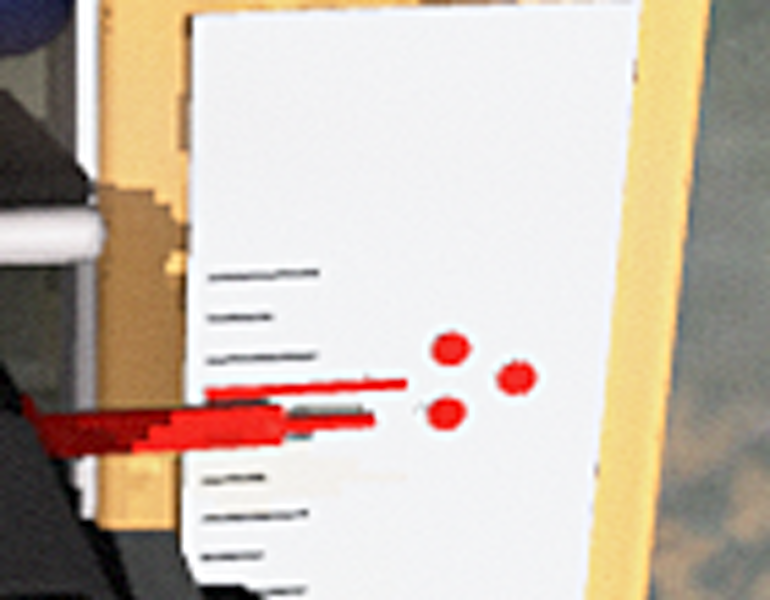

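Emit:
servo_tool([
  {"x": -0.3,"y": 5.5,"z": 0,"turn": 0.2,"jaw": 28},
])

```text
time_s: 21.02
ee_pos: [0.6189, 0.1448, 0.0555]
tcp_rot: [-1.496, 0.002, -1.537]
wrist_force: [3.3, -7.4, -0.1]
finger_gap: 0.0346
```

```bash
python3 v.py w31; python3 pt.py w31; for i in 1 2 3 4; do python3 -c "
from h import *
ctrl.grab_frame('top');s=ctrl.state();print(J(JP,s['ee_pos']),s['time_s'],s['wrist_force'])"; done; python3 v.py w32; python3 pt.py w32
```

```text
[0.618918   0.14481003 0.05550746] [-1.49632849  0.00249297 -1.5371847 ] jawerr -1.4741958114498401 [0.0010401  0.00876374] 0.03460907810725039 [ 3.29485434 -7.36958581 -0.14846671]
[0.00106818 0.01023662] 21.1167 [ 2.84273809 -5.65068232 -1.2224174 ]
[0.00106104 0.01005354] 21.1667 [ 3.18068495 -5.18679207 -1.53979268]
[0.00104751 0.00995982] 21.2167 [ 3.06332707 -3.85289366 -2.13833072]
[0.00103921 0.00988511] 21.2667 [ 2.66507867 -4.8805608  -1.23176527]
[0.61885054 0.14592937 0.05555494] [-1.4963413   0.00328566 -1.5354353 ] jawerr -1.373962174067239 [0.00103921 0.00988511] 0.034331678843279624 [ 2.66507867 -4.8805608  -1.23176527]
```

View pics/w32c.png

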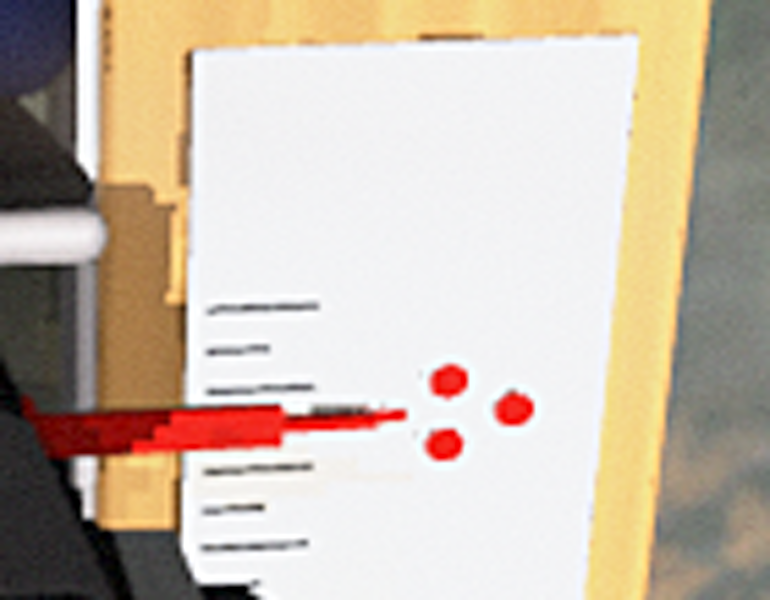

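```bash
for i in 1 2 3 4 5 6 7 8; do python3 -c "
from h import *
ctrl.grab_frame('top');s=ctrl.state();print(J(JP,s['ee_pos']).round(5),s['time_s'],s['wrist_force'].round(1),s['finger_gap'].round(4)) if 0 else print(J(JP,s['ee_pos']).round(5),s['time_s'],np.round(s['wrist_force'],1),round(s['finger_gap'],4))"; done; python3 v.py w33
python3 - <<'E'
from h import *; import pickle
f=pickle.load(open('pics/w33.pkl','rb'))
a=f['color'][215:255,320:400,::-1]; cv2.imwrite('pics/w33c.png',cv2.resize(a,None,fx=10,fy=10,interpolation=cv2.INTER_NEAREST))
g=snap('scene','s33'); cv2.imwrite('pics/s33b.png',cv2.resize(g['color'][130:290,210:390,::-1],None,fx=3.6,fy=3.6,interpolation=cv2.INTER_CUBIC))
E
```

```text
[0.00102 0.00981] 21.3667 [ 2.6 -5.  -1.9] 0.0345
[0.00105 0.00983] 21.4167 [ 2.2 -5.4 -1.8] 0.0344
[0.00105 0.00981] 21.4667 [ 2.  -4.7 -1.7] 0.0346
[0.00107 0.0098 ] 21.5167 [ 3.  -5.1 -1.5] 0.0346
[0.00105 0.00981] 21.5667 [ 3.7 -4.3 -1.7] 0.0346
[0.00105 0.00978] 21.6167 [ 3.4 -4.4 -0.7] 0.0345
[0.00104 0.00981] 21.6667 [ 3.4 -4.7 -1.9] 0.0345
[0.00104 0.00981] 21.7167 [ 3.1 -4.7 -2.2] 0.0346
[0.61885938 0.14585923 0.05554379] [-1.49635774  0.00328913 -1.53554887] jawerr -1.3804695692785258 [0.00104387 0.00981457] 0.03460796112714148 [ 3.09046523 -4.73077142 -2.2440533 ]
```

View pics/w33c.png

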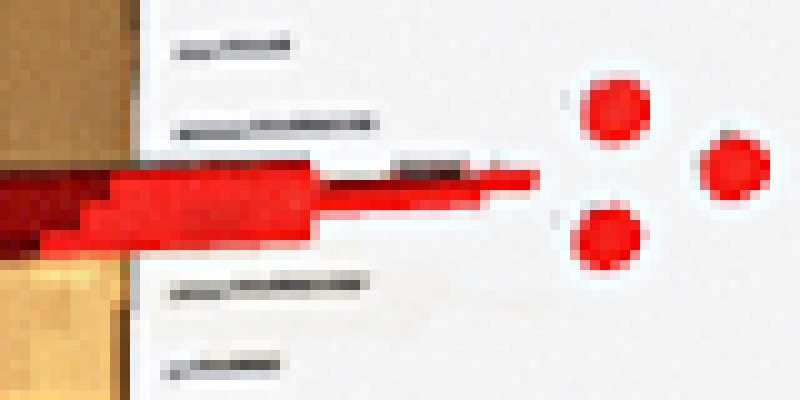

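View pics/s33b.png

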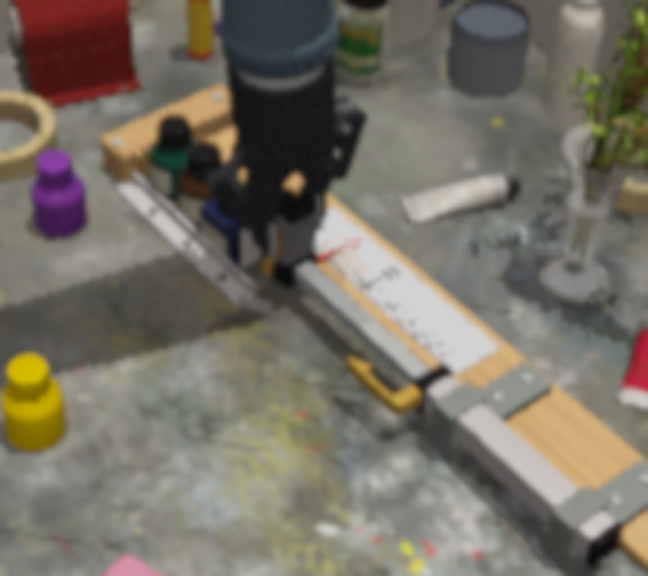

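View pics/w33b.png

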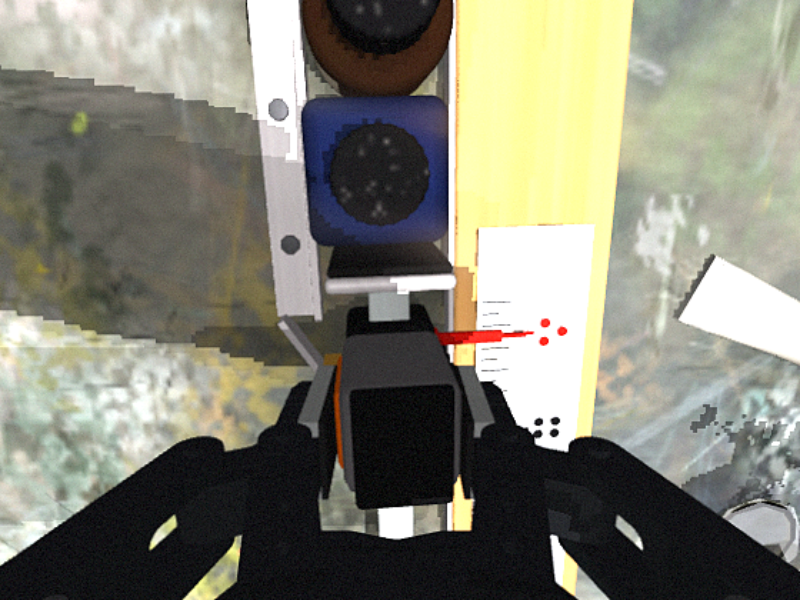

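Run:
```python
from h import *; import pickle
for n,(r0,r1) in {'w25':(60,260),'w33':(215,315)}.items():
    f=pickle.load(open('pics/%s.pkl'%n,'rb'))
    a=f['color'][r0:r1,320:420,::-1]; s=4 if n=='w25' else 6
    a=cv2.resize(a,None,fx=s if s==6 else 7,fy=3 if s==4 else 6,interpolation=cv2.INTER_NEAREST); cv2.imwrite('pics/z%s.png'%n,a)
def red_rows(n,cols,lo,hi):
    f=pickle.load(open('pics/%s.pkl'%n,'rb')); im=f['color'].astype(float)
    for c in cols:
        col=im[lo:hi,c]; w=np.clip(col[:,0]-np.maximum(col[:,1],col[:,2])-40,0,None); d=np.clip(200-col.mean(1),0,None)*(w<20)
        print(n,c,'red',(w@np.arange(lo,hi)/max(w.sum(),1)).round(2),w.sum().round(), 'peaks',[(lo+i) for i in range(len(w)) if w[i]>30])
red_rows('w25',range(354,368,2),225,260); red_rows('w33',range(354,376,2),222,250); red_rows('w29',range(345,376,3),200,250)
```

```text
w25 354 red 242.0 475.0 peaks [241, 242, 243]
w25 356 red 242.01 480.0 peaks [241, 242, 243]
w25 358 red 241.88 422.0 peaks [241, 242, 243]
w25 360 red 241.85 452.0 peaks [241, 242, 243]
w25 362 red 241.86 452.0 peaks [241, 242, 243]
w25 364 red 241.83 452.0 peaks [241, 242, 243]
w25 366 red 241.83 466.0 peaks [241, 242, 243]
w33 354 red 234.37 472.0 peaks [233, 234, 235, 236]
w33 356 red 234.24 450.0 peaks [233, 234, 235]
w33 358 red 234.17 474.0 peaks [233, 234, 235]
w33 360 red 234.12 494.0 peaks [233, 234, 235]
w33 362 red 234.06 454.0 peaks [233, 234, 235]
w33 364 red 234.0 495.0 peaks [233, 234, 235]
w33 366 red 233.6 489.0 peaks [232, 233, 234, 235]
w33 368 red 232.84 388.0 peaks [232, 233, 234]
w33 370 red 232.57 346.0 peaks [232, 233]
w33 372 red 232.54 369.0 peaks [232, 233]
w33 374 red 0.0 0.0 peaks []
w29 345 red 231.05 1682.0 peaks [217, 218, 219, 232, 233, 234, 235, 236, 237, 238, 239]
w29 348 red 230.56 1786.0 peaks [217, 218, 219, 231, 232, 233, 234, 235, 236, 237, 238, 239]
w29 351 red 228.89 1091.0 peaks [217, 218, 232, 233, 234, 235, 236, 237]
w29 354 red 227.16 783.0 peaks [217, 218, 234, 235, 236]
w29 357 red 226.74 764.0 peaks [216, 217, 218, 234, 235, 236]
w29 360 red 227.03 758.0 peaks [216, 217, 218, 234, 235, 236]
w29 363 red 226.57 752.0 peaks [216, 217, 218, 233, 234, 235]
w29 366 red 226.72 785.0 peaks [216, 217, 218, 233, 234, 235]
w29 369 red 216.57 341.0 peaks [216, 217]
w29 372 red 216.46 348.0 peaks [216, 217]
w29 375 red 0.0 0.0 peaks []
```

View pics/zw25.png

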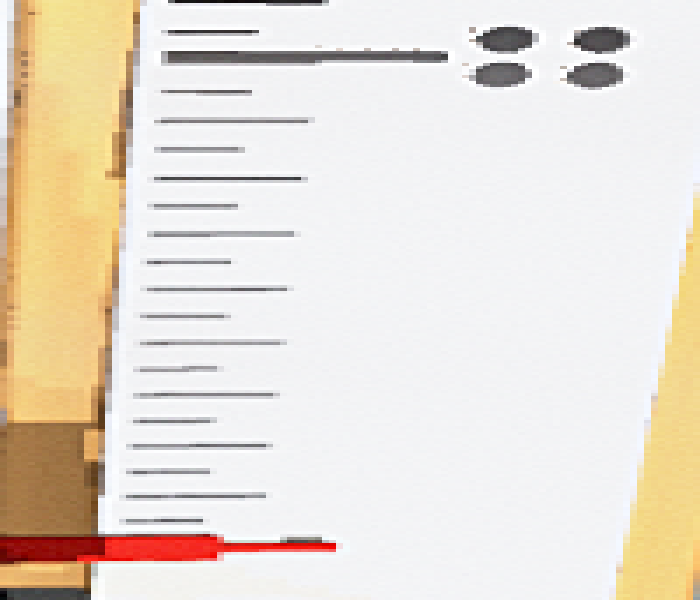

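Run:
```python
from h import *; import pickle
L=lambda n:pickle.load(open('pics/%s.pkl'%n,'rb'))
g=L('w29'); C=lambda u,v:((u+.5)/5.7-.5+290,(v+.5)/5.7-.5+120)
f=L('w1'); a=J(JP,atz(f,C(565,283),.012)); b=J(JP,atz(f,C(553,485),.012)); print('3dot-4dot spacing',a,b,(a-b)[1])
f=L('w25'); p=J(JP,atz(f,(364,241.83),.012)); m=J(JP,atz(f,(362.5,78.3),.012)); print('parked: ptr',p,'4dot',m,'diff',(m-p)[1])
f=L('w33'); p3=J(JP,atz(f,(364,234.05),.012)); m3=J(JP,atz(f,(364,232.9),.012)); print('now ptr',p3,'mark',m3,(m3-p3)[1])
f=L('w29'); print('w29', J(JP,atz(f,(364,216.95),.012))-J(JP,atz(f,(364,234.2),.012)))
f=L('w30'); print('4dot/3dot w27'); f=L('w28')
```

```text
3dot-4dot spacing [0.05031881 0.01081203] [ 0.05068596 -0.03457432] 0.045386352162655415
parked: ptr [ 0.05606695 -0.12557016] 4dot [ 0.05004723 -0.03394488] diff 0.09162527125743077
now ptr [0.05579136 0.01037298] mark [0.05575551 0.01109843] 0.0007254491123963158
w29 [-0.00048019  0.01070572]
4dot/3dot w27
```

```bash
python3 -c "
from h import *
s=ctrl.state();print(J(JP,s['ee_pos']),s['finger_gap'],s['time_s']);print(ctrl.hand_in())"
```

```text
[0.00106203 0.00979533] 0.034366472772163884 21.8167
the job is handed in; nothing more can be done
None
```

I've handed in the job with all three bottles in the lane, upright and in single file (green, brown, blue). The follower is held at the red three-dot mark with the grip still squeezed. It took 21.8 s of the 66 s allowed.

- **Bottles:** I brought the brown bottle in through the loading gap first, then the blue one, moving each 1–7 mm clear of the table rather than dragging it. I pushed each in until I felt about 5 N against the bottles and the stop. The wrist picture afterwards showed them packed in line, with the blue bottle square to the lane.
- **Lock button:** with the fingers closed to 34.4 mm, the button was fully in, or nearly so. The arm came out freely.
- **Pointer:** in the last wrist picture the tip looked about 0.7 mm short of the mark. That angle makes the pointer look 0.6–1 mm short; I checked this against its parked position, so it should be within about 0.5 mm of the mark. The pose moved less than 0.1 mm over the last half second before hand-in.
- **Bystanders:** I moved nothing near the tape roll or the erasers. I didn't check them again at the end.
- **Disagreements:**
  - The tool tilted by up to about 4° over the job, which I couldn't correct. The bottles still stood upright once released.
  - The front rail's lead-in appears to angle towards the lane, not outward as described. It didn't get in the way.

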